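Turn over the desk handset and enter its key sequence

ROBOT

A 6-joint arm with a two-finger parallel gripper is mounted at the origin on a cart in front of the work surface, level with it; the furniture and walls round the work are solid. World frame = base frame: x ahead of the robot, y to its left, z up, the work surface at z = 0. Lengths are in m, angles in degrees, forces in N, time in s.
With the tool pointing down it reaches from about 0.4 to 0.825 m from the base axis. Payload 7 kg.
Tool frame: the origin (TCP) lies midway between the tips of the shut fingers; the grasp point (between the pads) lies 19 mm behind it; x points along the fingers, z is the direction in which the jaws open and shut, and the axes are right-handed (so a half turn about x gives the same grasp; the last joint's range is limited). The gripper opens to 88 mm and grips with 3 to 60 N. Pads are 19 mm wide; open, the fingers measure 130 mm over their backs; the gripper's body (78 mm by 193 mm) begins 47 mm behind the grasp point.
Start: joints at [86.866, 20.546, 0.682, 0, -70.136, -16.507], TCP at [0.227, 0.636, 0.227] pointing down, gripper open.
Joint ranges: [-176.03, 176.03], [-82.01, 121.73], [-58.28, 71.71], [-173.87, 95.51], [-174.79, -0.11], [-173.66, 173.66]. Speed limits (degrees/s): [136.94, 136.94, 172.46, 180, 180, 180].

INTERFACE

Orientations are given as [roll, pitch, yaw] about the fixed x, y, z axes, in that order (R = Rz(yaw) Ry(pitch) Rx(roll)).
In Python, from plant import manip gives the robot as it stands. The module is installed in compiled form; this text tells all that it offers.
- The arm moves only by the shell command python3 -m inch 'ROWS'. ROWS is JSON, a list of rows, each an object of numbers: "tx", "ty", "tz": the shift along the tool's x, y, z in m; "ax", "ay", "az": the turn, a rotation vector about the tool's x, y, z in rad; "gripper": the finger opening in m, from 0 to 0.0876. A call has 1 to 5 rows; each row is the pose to reach, as a shift and turn from the pose commanded when the call began, along the tool's axes at that moment; what a row does not reach only later rows make up. A row lasts 1/8 s, in which the tool goes at most 62.5 mm and 10.7 degrees, less where a joint would pass 70% of its speed; a pose out of reach is approached as far as the arm can. A call with a gripper value outside its range is refused whole. The fingers move at their own pace and stop on an object; the grip force is fixed at half the most. Time passes only in rows, so rows that repeat a pose let the fingers close. It gives the time, the measured TCP pose, the force and the opening at its end, in the units of the state.
- manip.state(): the state, without advancing time (a new reading comes with each control period).
- manip.capture(name): name is "scene" or "top" or "wrist"; returns a dict with "img" (420x560x3 uint8, red, green, blue), "fx", "fy", "cx", "cy" (pixels), "R" (3x3) and "t" (3): a world point X has camera coordinates R X + t; the wrist camera has in their place "hand_eye" (4x4, takes a point from camera to tool coordinates, whose origin is the TCP and whose axes are the tool frame's). Camera axes: x right, y down, z forward; pixel columns grow to the right and rows downward; lengths in m; the calibration is good to about 2 mm. A picture is of the moment at which its call begins: read the wrist's pose just before it. There is no depth.
- manip.close_job(): hands the job in, once; it reports no verdict.
Trained networks look in a picture, given as the dict that the camera call returned (one of the last four; its "shot" number tells which), for a name from the list of things; names that differ only in an ending like _2 or _b are one class to them, and where a whole thing is asked for, a point or a joint stands for the part that bears it (a point fixed in the world has none). Each returns a list of dicts, best first, with "confidence" (0 to 1); they miss things now and then, are a little off and sometimes report something else, mostly with a low value. They report only what shows in the picture. A call takes as long as a camera call. They do not tell look-alikes from the thing itself.
- manip.boxes_of(picture, label): "centre" ([x, y, z] in m, in the coordinates of the camera as it stood for that picture, good to about 4 mm: the middle of the surface that is visible of it).
- manip.trace(picture, label): "region" (420x560 bool, what is visible of it).
The state is a dict: "t": time; "q": joint angles; "qvel": joint speeds; "tau": joint torques, N m; "position": TCP position; "tcp_rot": TCP orientation; "force": force on the tool from outside, world axes, zero at the start; "torque": the same for the moment, N m; "gripper_width": finger opening in m.
Only numpy, scipy, OpenCV 4.12 (cv2) and the standard library are available. Lean on these libraries where they do the work, as an engineer would, in place of code of your own. Each camera call takes 0.05 s, during which the arm holds its last target.

TASK

The handset of the height-adjustable desk lies face down. Turn it over, setting it down each time rather than dropping it or letting it topple, and lay it face up in the middle of the charging pad and along it; then let go and recall the sitting height by pressing its keys one at a time in this order: the long bar key, the large round key, the square key. Never press the small round key, leave the handset in the middle of the pad, and leave the mouse, remote, jar and earbud case where they are.

Things in the scene. Friction and masses are not known exactly. Their poses are not given: they have to be found in the camera images.
- handset: desk-lift handset: loose white box 140 (own x) x 56 (own y) x 42 mm (own z), 0.25 kg, four black keys in a row along x. Origin: centre of its back; own z points out of the key face. Black rubber end caps (last 12 mm at each end, full width, flat ends it can stand on) reach z = 0 to 42 mm, the body between them 2 to 32 mm. At the start it lies face down on the caps (own z down)
- handset_middle (a point): middle of the handset, 21 mm from the back along own z; axes as the handset. The back is plain white with a grey battery cover; the caps stand 10 mm proud of the key face and 4 mm proud of the key tops
- charging_pad: the charging pad: a fixed flat grey plate 190 long (own x) x 110 wide (own y) x 8 mm high with a black rubber top. Origin: centre of its underside, own z up
- pad_top (a point): centre of the charging pad's top face
- key_bar (a joint): travel of the long narrow bar key, 14 x 36 mm (its long side across the handset): 0 up, 0.004 m fully down, springs back; starts to move at about 2 N, fully down at about 4 N; counts as pressed from 2.5 mm
- bar_top (a point): centre of the top of the long narrow bar key, 14 x 36 mm (its long side across the handset), when up: -14 mm along the handset's own x, 38 mm along its own z
- key_round (a joint): travel of the large round key, 22 mm across: 0 up, 0.004 m fully down, springs back; starts to move at about 2 N, fully down at about 4 N; counts as pressed from 2.5 mm
- round_top (a point): centre of the top of the large round key, 22 mm across, when up: -42 mm along the handset's own x, 38 mm along its own z
- key_square (a joint): travel of the square key, 19 x 19 mm: 0 up, 0.004 m fully down, springs back; starts to move at about 2 N, fully down at about 4 N; counts as pressed from 2.5 mm
- square_top (a point): centre of the top of the square key, 19 x 19 mm, when up: 42 mm along the handset's own x, 38 mm along its own z
- key_small (a joint): travel of the small round key, 12 mm across (resets the desk: not to be pressed): 0 up, 0.004 m fully down, springs back; starts to move at about 2 N, fully down at about 4 N; counts as pressed from 2.5 mm
- small_top (a point): centre of the top of the small round key, 12 mm across (resets the desk: not to be pressed), when up: 14 mm along the handset's own x, 38 mm along its own z
- mouse: bystander, loose: black computer mouse 120 x 59 x 39 mm, origin at the centre of its underside
- led_remote: bystander, loose: flat remote with coloured buttons 86 x 40 x 8 mm, origin at the centre of its underside
- parts_jar: bystander, loose: small jar with black lid 50 x 50 x 48 mm, origin at the centre of its underside
- earbud_case: bystander, loose: white earbud case 47 x 58 x 25 mm, origin at the centre of its underside
Things that resemble listed ones, but are neither listed nor needed, are in the scene too. There is more than one size of the handset; the one meant has the size given above.

How it is judged (in metres and radians):
On the way, in this order (a step that is already met when the one before it is completed fails the run):
1. the handset lies face up and at rest in the middle of the charging pad, let go (angle between handset's own z axis and vertical below 0.1 rad and x of handset in the frame of charging_pad between -0.025 and 0.025 m and y of handset in the frame of charging_pad between -0.025 and 0.025 m and z of handset in the frame of charging_pad between 0.004 and 0.012 m and angle between the x axis of handset and the x axis of charging_pad, either way round below 0.25 rad and linear speed of handset below 0.02 m/s and angular speed of handset below 0.2 rad/s and contact force between the fingers and handset below 0.2 N and value of joint each of key_bar, key_round, key_square, key_small below 0.0015 m), for 0.2 s.
2. the long bar key, only, is pressed while the handset lies on the pad (value of joint key_bar above 0.0025 m and value of joint each of key_round, key_square, key_small below 0.0015 m and angle between handset's own z axis and vertical below 0.1 rad and x of handset in the frame of charging_pad between -0.025 and 0.025 m and y of handset in the frame of charging_pad between -0.025 and 0.025 m and z of handset in the frame of charging_pad between 0.004 and 0.012 m and angle between the x axis of handset and the x axis of charging_pad, either way round below 0.25 rad), for 0.04 s.
3. the large round key, only, is pressed while the handset lies on the pad (value of joint key_round above 0.0025 m and value of joint each of key_bar, key_square, key_small below 0.0015 m and angle between handset's own z axis and vertical below 0.1 rad and x of handset in the frame of charging_pad between -0.025 and 0.025 m and y of handset in the frame of charging_pad between -0.025 and 0.025 m and z of handset in the frame of charging_pad between 0.004 and 0.012 m and angle between the x axis of handset and the x axis of charging_pad, either way round below 0.25 rad), for 0.04 s.
4. the square key, only, is pressed while the handset lies on the pad (value of joint key_square above 0.0025 m and value of joint each of key_bar, key_round, key_small below 0.0015 m and angle between handset's own z axis and vertical below 0.1 rad and x of handset in the frame of charging_pad between -0.025 and 0.025 m and y of handset in the frame of charging_pad between -0.025 and 0.025 m and z of handset in the frame of charging_pad between 0.004 and 0.012 m and angle between the x axis of handset and the x axis of charging_pad, either way round below 0.25 rad), for 0.04 s.
At the end, for the whole second after the job is handed in: the handset lies face up (within 0.1 rad) and still on the charging pad, its centre within 25 mm of the pad's centre along each pad axis, its length within 0.25 rad of the pad's long side (either way round), all keys up again, let go (angle between handset's own z axis and vertical below 0.1 rad and x of handset in the frame of charging_pad between -0.025 and 0.025 m and y of handset in the frame of charging_pad between -0.025 and 0.025 m and z of handset in the frame of charging_pad between 0.004 and 0.012 m and angle between the x axis of handset and the x axis of charging_pad, either way round below 0.25 rad and linear speed of handset below 0.02 m/s and angular speed of handset below 0.2 rad/s and contact force between the fingers and handset below 0.2 N and value of joint each of key_bar, key_round, key_square, key_small below 0.001 m); the robot touches nothing.
It fails at once if the small round key is pressed (value of joint key_small above 0.002 m).
It fails at once if two keys are pressed together (value of joint each of key_bar, key_round above 0.002 m or value of joint each of key_bar, key_square above 0.002 m or value of joint each of key_round, key_square above 0.002 m).
It fails at once if the handset is dropped (from over about 10 mm) or left to topple: it moves faster than 0.45 m/s with no finger touching it (linear speed of handset above 0.45 m/s and contact force between the fingers and handset below 0.05 N).
It fails at once if the mouse, remote, jar or earbud case is moved by more than 30 mm (distance of any of mouse, led_remote, parts_jar, earbud_case from where it was at the start of the episode above 0.03 m).
It also fails if it takes over 72 s, if anything falls off the work surface, if the arm or the gripper's body presses on something with over 40 N, if the wrist force passes 120 N, or if a joint passes its speed limit or range.

## Working session

There is one attempt and no reset: what is moved stays moved. The work goes in short steps, Python scripts to look and compute and a shell command to move; the robot and the scene stay as the last step left them, time stands still between calls to the robot, and variables do not carry over. Pictures are saved under pics/ and viewed, and the job is handed in when it is done.

```bash
mkdir -p pics; ls; cat > h.py <<'E'
import numpy as np, cv2
from plant import manip
def save(c,n): cv2.imwrite('pics/'+n+'.png',cv2.cvtColor(c['img'],cv2.COLOR_RGB2BGR))
def cw(c,p):
    return np.array(c['R']).T@(np.array(p)-np.array(c['t']))
def px2w(c,u,v,z):
    d=np.array([(u-c['cx'])/c['fx'],(v-c['cy'])/c['fy'],1.])
    R=np.array(c['R']);o=-R.T@np.array(c['t']);w=R.T@d
    return o+w*(z-o[2])/w[2]
def w2px(c,X):
    p=np.array(c['R'])@np.array(X)+np.array(c['t']); return [c['fx']*p[0]/p[2]+c['cx'],c['fy']*p[1]/p[2]+c['cy']]
E
python3 - <<'E'
from h import *
s=manip.state();print(s)
for n in ['scene','top','wrist']:
    c=manip.capture(n);save(c,n+'0')
    print(n,c['fx'],c['cx'],c['cy'])
    if n!='wrist':
        for l in ['handset','charging_pad','mouse','led_remote','parts_jar','earbud_case']:
            for d in manip.boxes_of(c,l): print(l,round(d['confidence'],2),cw(c,d['centre']).round(3),np.array(w2px(c,cw(c,d['centre']))).round())
    else: print(c['hand_eye'])
E
```

```text
pics
{'t': 0.0, 'q': array([ 8.68678560e+01,  2.05932013e+01,  6.33100172e-01, -1.89258211e-02,
       -7.01359226e+01, -1.65060827e+01]), 'qvel': array([ 0.0684124 ,  0.02798911,  0.06644308, -0.03900547, -0.0040197 ,
        0.00841975]), 'tau': array([ 2.71109166e-03, -5.82714236e+01,  2.93059194e+01,  6.99727759e+00,
        6.92254049e-03, -1.33643566e-04]), 'position': array([0.22673112, 0.63525834, 0.22560139]), 'tcp_rot': array([   6.01079524,   89.90234141, -103.63387711]), 'force': array([-0.33683833, -0.21864345, -0.09578043]), 'torque': array([ 0.02074687, -0.02321877, -0.00790936]), 'gripper_width': 0.08756152491287664}
scene 383.2147537837672 278.4848208010464 212.6368796477587
handset 0.67 [ 0.439 -0.143  0.041] [321. 229.]
handset 0.59 [ 0.513 -0.314  0.03 ] [334. 184.]
charging_pad 0.67 [0.48  0.196 0.007] [224. 314.]
mouse 0.67 [ 0.415 -0.451  0.026] [385. 175.]
led_remote 0.59 [ 0.49  -0.009  0.007] [276. 257.]
parts_jar 0.72 [0.648 0.171 0.048] [183. 260.]
parts_jar 0.26 [ 0.441 -0.148  0.039] [322. 228.]
earbud_case 0.51 [ 0.656 -0.422  0.026] [318. 147.]
top 468.25693923955686 276.49101188435577 212.5621378912067
handset 0.69 [ 0.519 -0.336  0.033] [345. 224.]
handset 0.59 [ 0.446 -0.163  0.04 ] [291. 248.]
charging_pad 0.65 [0.481 0.19  0.008] [179. 241.]
mouse 0.75 [ 0.419 -0.468  0.028] [389. 255.]
mouse 0.42 [ 0.446 -0.162  0.042] [291. 248.]
parts_jar 0.68 [0.648 0.169 0.05 ] [183. 186.]
wrist 357.5336587373439 282.26981584734295 206.2491319371776
[[ 2.54101708e-04 -2.73884415e-01  9.61762581e-01 -1.58808969e-01]
 [ 3.81082475e-05 -9.61762609e-01 -2.73884433e-01  7.38141812e-02]
 [ 9.99999967e-01  1.06245589e-04 -2.33948267e-04  6.71718565e-04]
 [ 0.00000000e+00  0.00000000e+00  0.00000000e+00  1.00000000e+00]]
```

View pics/scene0.png

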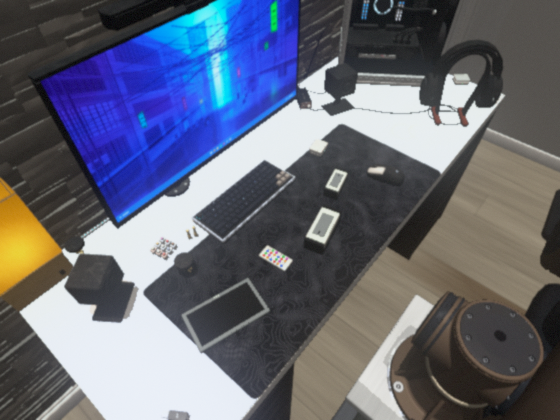

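View pics/top0.png

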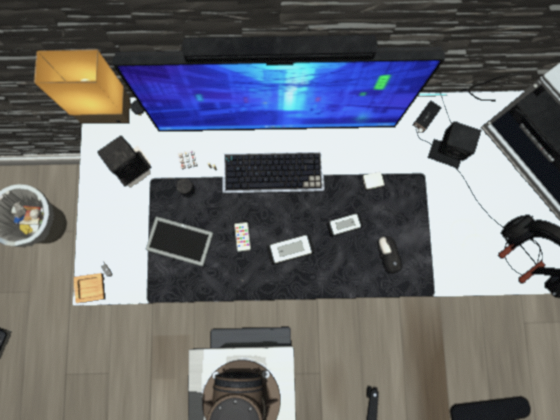

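View pics/wrist0.png

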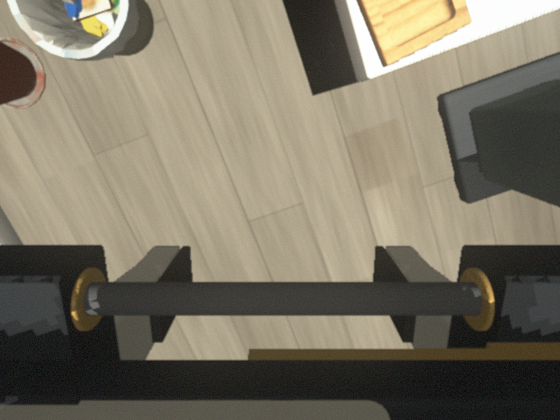

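The scene view shows two white handsets, at (322,228) and (336,183). The same two are in the top view at (291,248) and (345,224). The pad is at (179,241), the remote at (242,236), the mouse at (390,255), the jar at (184,186) and the case at (373,181). Next I'll measure both handsets and the pad.

```bash
python3 - <<'E'
from h import *
c=manip.capture('top'); im=cv2.cvtColor(c['img'],cv2.COLOR_RGB2BGR)
sc=manip.capture('scene'); im2=cv2.cvtColor(sc['img'],cv2.COLOR_RGB2BGR)
a=cv2.resize(im[195:280,230:370],None,fx=5,fy=5,interpolation=cv2.INTER_CUBIC)[:,:,:]
cv2.imwrite('pics/crop_top.png',a)
b=cv2.resize(im2[165:255,270:420],None,fx=5,fy=5,interpolation=cv2.INTER_CUBIC)
cv2.imwrite('pics/crop_scene.png',b)
for cam,n,h in ((c,'top',.03),(sc,'scene',.03)):
  for l,z in (('handset',.042),('charging_pad',.008),('led_remote',.008),('mouse',.02)):
    for d in manip.trace(cam,l):
        r=d['region'].astype(np.uint8)
        ys,xs=np.nonzero(r)
        P=np.array([px2w(cam,u,v,z)[:2] for u,v in zip(xs,ys)],np.float32)
        (ctr,sz,an)=cv2.minAreaRect(P); 
        print(n,l,round(d['confidence'],2),len(xs),(xs.mean().round(),ys.mean().round()),np.round(ctr,3),np.round(sz,3),round(an,1))
E
```

```text
top handset 0.92 517 (np.float64(344.0), np.float64(224.0)) [ 0.516 -0.331] [0.047 0.112] 13.4
top handset 0.79 860 (np.float64(291.0), np.float64(249.0)) [ 0.445 -0.161] [0.061 0.141] 14.6
top charging_pad 0.63 2074 (np.float64(179.0), np.float64(241.0)) [0.481 0.19 ] [0.192 0.112] 73.2
top led_remote 0.6 335 (np.float64(242.0), np.float64(236.0)) [ 0.491 -0.01 ] [0.086 0.039] 5.2
top mouse 0.67 623 (np.float64(390.0), np.float64(254.0)) [ 0.424 -0.471] [0.118 0.057] 13.9
scene handset 0.57 1017 (np.float64(322.0), np.float64(229.0)) [ 0.438 -0.147] [0.061 0.165] 14.5
scene charging_pad 0.96 3341 (np.float64(224.0), np.float64(314.0)) [0.475 0.193] [0.19 0.12] 73.3
scene led_remote 0.89 362 (np.float64(276.0), np.float64(258.0)) [ 0.488 -0.007] [0.083 0.039] 4.7
scene mouse 0.74 626 (np.float64(386.0), np.float64(173.0)) [ 0.421 -0.468] [0.118 0.085] 17.1
scene mouse 0.48 1093 (np.float64(322.0), np.float64(229.0)) [ 0.447 -0.162] [0.066 0.172] 13.4
```

View pics/crop_top.png

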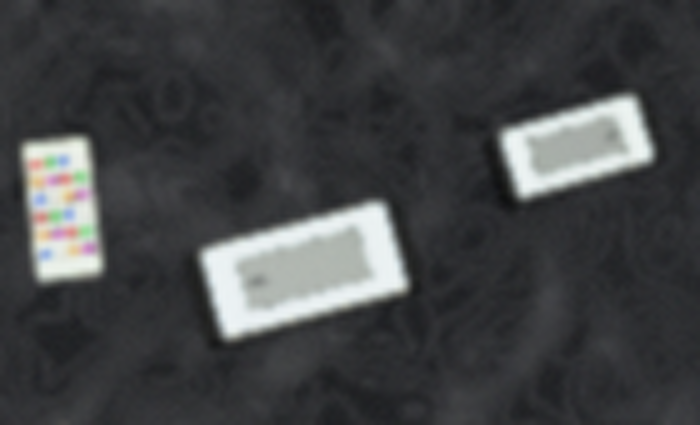

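View pics/crop_scene.png

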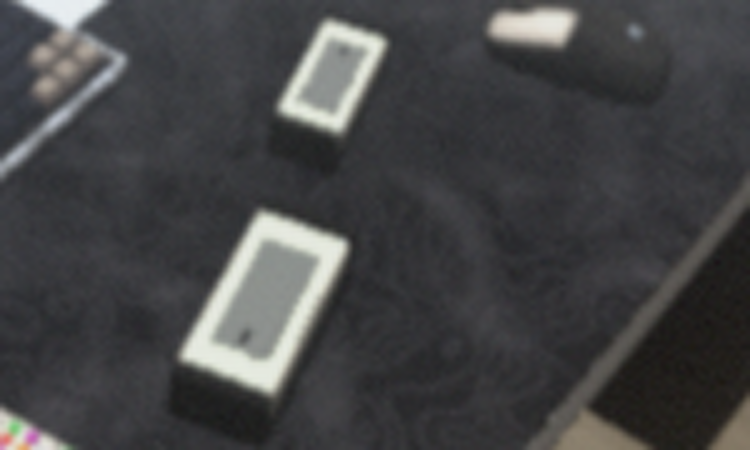

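I'm choosing between these look-alikes:
- **Larger handset:** top (291,248) / scene (322,228), measured about 141×61 mm.
- **Smaller handset:** top (345,224) / scene (336,183), measured about 112×47 mm.
- **White case:** top (373,181).

The described 140×56 mm handset is the larger one, at about (0.445,-0.161) with its long axis at 104.6°. The crop shows it face down, with the grey battery cover up. Now I'll write a helper that works out the tool-frame deltas.

```bash
cat > plan.py <<'E'
from h import *
from scipy.spatial.transform import Rotation as Ro
def Rm(s): return Ro.from_euler('xyz',s['tcp_rot'],degrees=True).as_matrix()
def target(yaw_u,tilt,jawsign=1):
    """tool x in vertical plane of heading yaw_u; tilt>0: pointing towards +u; jaw axis horizontal perp."""
    u=np.array([np.cos(np.radians(yaw_u)),np.sin(np.radians(yaw_u)),0]);zz=np.array([0,0,1.])
    t=np.radians(tilt); x=-np.cos(t)*zz+np.sin(t)*u
    w=np.cross(zz,u)*jawsign
    return np.column_stack([x,np.cross(w,x),w])
def delta(pos,R,grasp=True):
    """pos = desired grasp point (or TCP)"""
    s=manip.state();C=Rm(s);p=np.array(pos,float)
    if grasp: p=p+0.019*R[:,0]
    d=C.T@(p-s['position']); rv=Ro.from_matrix(C.T@R).as_rotvec()
    print('t %.2f'%s['t'],'tcp',s['position'].round(4),'q',s['q'].round(1),'w %.4f'%s['gripper_width'],'F',s['force'].round(1))
    print('  shift',d.round(4),'|%.3f|'%np.linalg.norm(d),'turn',rv.round(4),'%.1fdeg'%np.degrees(np.linalg.norm(rv)),'rows>=',int(np.ceil(max(np.linalg.norm(d)/.0625,np.degrees(np.linalg.norm(rv))/10.7))))
    return d,rv
E
python3 - <<'E'
from plan import *
s=manip.state();print(Rm(s).round(3))
for y in (104.6,-75.4):
  delta((.47,.15,.28),target(y,0),False)
E
```

```text
[[-0.     0.942 -0.336]
 [-0.    -0.336 -0.942]
 [-1.    -0.     0.   ]]
t 1.25 tcp [0.2269 0.6357 0.2265] q [ 86.9  20.5   0.7  -0.  -70.1 -16.5] w 0.0878 F [-0.7  0.5 -0.4]
  shift [-0.0534  0.3922  0.3757] |0.546| turn [ 9.732e-01  1.000e-04 -0.000e+00] 55.8deg rows>= 9
t 1.25 tcp [0.2269 0.6357 0.2265] q [ 86.9  20.5   0.7  -0.  -70.1 -16.5] w 0.0878 F [-0.7  0.5 -0.4]
  shift [-0.0534  0.3922  0.3757] |0.546| turn [-2.1684e+00  0.0000e+00  1.0000e-04] 124.2deg rows>= 12
```

```bash
python3 -m inch '[{"tx":-0.053,"ty":0.05,"tz":0.048,"ax":0.15},{"tx":-0.053,"ty":0.1,"tz":0.09,"ax":0.3},{"tx":-0.053,"ty":0.14,"tz":0.135,"ax":0.45},{"tx":-0.053,"ty":0.18,"tz":0.18,"ax":0.6},{"tx":-0.053,"ty":0.22,"tz":0.215,"ax":0.7}]'
python3 - <<'E'
from plan import *
delta((.44,-.10,.30),target(104.6,0),False)
E
```

```text
t 1.25 tcp [0.2269 0.6357 0.2265] q [ 86.9  20.5   0.7  -0.  -70.1 -16.5] w 0.0878 F [-0.7  0.5 -0.4]
  shift [-0.0734  0.448   0.6213] |0.769| turn [ 9.732e-01  1.000e-04 -0.000e+00] 55.8deg rows>= 13invalid input
```

```bash
python3 -m inch '[{"tx":-0.053,"ty":0.05,"tz":0.048,"ax":0.15,"ay":0,"az":0,"gripper":0.087},{"tx":-0.053,"ty":0.1,"tz":0.09,"ax":0.3,"ay":0,"az":0,"gripper":0.087},{"tx":-0.053,"ty":0.14,"tz":0.135,"ax":0.45,"ay":0,"az":0,"gripper":0.087},{"tx":-0.053,"ty":0.18,"tz":0.18,"ax":0.6,"ay":0,"az":0,"gripper":0.087},{"tx":-0.053,"ty":0.22,"tz":0.215,"ax":0.7,"ay":0,"az":0,"gripper":0.087}]'
python3 - <<'E'
from plan import *
delta((.44,-.10,.30),target(104.6,0),False)
E
```

```text
t: 1.88
position: [0.3579, 0.3656, 0.2801]
tcp_rot: [-146.4, 89.9, 63.6]
force: [1.2, 0.2, -1.5]
gripper_width: 0.0869
t 1.88 tcp [0.3579 0.3656 0.2801] q [ 67.6   3.1 -14.7   0.  -72.2 -37.6] w 0.0869 F [ 1.2  0.2 -1.5]
  shift [-0.0204  0.4441  0.1621] |0.473| turn [ 0.2698 -0.0009  0.0008] 15.5deg rows>= 8
```

```bash
python3 -m inch '[{"tx":0,"ty":0.055,"tz":0.02,"ax":0.05,"ay":0,"az":0,"gripper":0.087},{"tx":0,"ty":0.11,"tz":0.04,"ax":0.1,"ay":0,"az":0,"gripper":0.087},{"tx":0,"ty":0.165,"tz":0.06,"ax":0.15,"ay":0,"az":0,"gripper":0.087},{"tx":0,"ty":0.22,"tz":0.08,"ax":0.2,"ay":0,"az":0,"gripper":0.087},{"tx":0,"ty":0.275,"tz":0.1,"ax":0.27,"ay":0,"az":0,"gripper":0.087}]'
python3 - <<'E'
from plan import *
delta((.44,-.16,.26),target(104.6,0),False)
E
```

```text
t: 2.5
position: [0.4097, 0.0778, 0.2801]
tcp_rot: [-161.8, 89.9, 32.9]
force: [1.6, -0.2, 0.2]
gripper_width: 0.0871
t 2.50 tcp [0.4097 0.0778 0.2801] q [ 38.1  -7.  -24.3   0.  -72.6 -23.4] w 0.0871 F [ 1.6 -0.2  0.2]
  shift [0.0199 0.2377 0.0311] |0.241| turn [ 0.0019 -0.0015  0.0005] 0.1deg rows>= 4
```

```bash
python3 -m inch '[{"tx":0,"ty":0.055,"tz":0.007,"ax":0,"ay":0,"az":0,"gripper":0.087},{"tx":0,"ty":0.11,"tz":0.014,"ax":0,"ay":0,"az":0,"gripper":0.087},{"tx":0.01,"ty":0.165,"tz":0.021,"ax":0,"ay":0,"az":0,"gripper":0.087},{"tx":0.02,"ty":0.215,"tz":0.028,"ax":0,"ay":0,"az":0,"gripper":0.087},{"tx":0.02,"ty":0.238,"tz":0.031,"ax":0,"ay":0,"az":0,"gripper":0.087}]'
python3 - <<'E'
from plan import *
s=manip.state();c=manip.capture('wrist');save(c,'wrist1')
H=np.array(c['hand_eye']);C=Rm(s)
Rcw=C@H[:3,:3];tcw=C@H[:3,3]+s['position']
c['R']=Rcw.T;c['t']=-Rcw.T@tcw
print(s['position'],s['q'].round(1))
for d in manip.boxes_of(c,'handset'): print(d['confidence'],cw(c,d['centre']).round(4))
for d in manip.trace(c,'handset'):
    ys,xs=np.nonzero(d['region'])
    P=np.array([px2w(c,u,v,.042)[:2] for u,v in zip(xs,ys)],np.float32)
    print(d['confidence'],xs.mean(),ys.mean(),cv2.minAreaRect(P))
E
```

```text
t: 3.12
position: [0.4398, -0.1607, 0.2588]
tcp_rot: [-12.6, 89.9, -177.9]
force: [0.9, 0.3, 0.4]
gripper_width: 0.0868
[ 0.43982044 -0.16073513  0.25879568] [  4.1  -0.6 -21.2  -0.  -69.4  10.5]
0.87 [ 0.4469 -0.1608  0.0434]
0.81 [ 0.5117 -0.3007  0.0284]
0.9 247.80679611650484 22.924757281553397 ((0.5085774660110474, -0.2958451509475708), (0.04264601320028305, 0.04067302122712135), 14.658309936523438)
0.8 276.61555360281193 172.41944932630346 ((0.44473573565483093, -0.15913844108581543), (0.05731935426592827, 0.14135240018367767), 13.225932121276855)
```

View pics/wrist1.png

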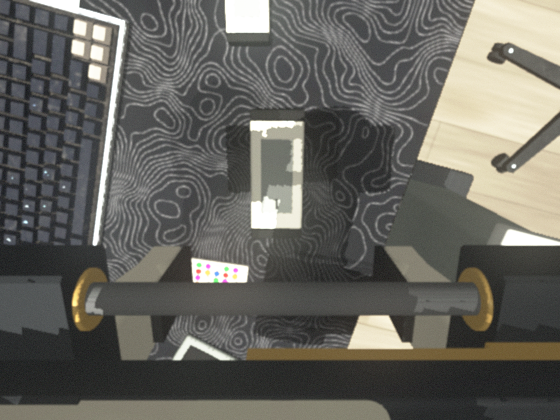

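The wrist view confirms the handset, centred at about (276,172) px. It measures 57×141 mm and sits at (0.445,-0.159). I'll approach with the tool tilted 25°, gripping across the 56 mm width.

```bash
python3 - <<'E'
from plan import *
R=target(104.2,25)
g=np.array((.445,-.1597,.026))
delta(g-.09*R[:,0],R)
delta(g,R)
E
```

```text
t 3.27 tcp [ 0.4402 -0.1595  0.2593] q [  4.3  -0.6 -21.2  -0.  -69.4  10.4] w 0.0867 F [-1.3  0.6 -0.3]
  shift [ 0.169   0.0314 -0.0044] |0.172| turn [ 0.0074  0.0022 -0.4362] 25.0deg rows>= 3
t 3.27 tcp [ 0.4402 -0.1595  0.2593] q [  4.3  -0.6 -21.2  -0.  -69.4  10.4] w 0.0867 F [-1.3  0.6 -0.3]
  shift [ 0.2505 -0.0066 -0.0047] |0.251| turn [ 0.0074  0.0022 -0.4362] 25.0deg rows>= 5
```

```bash
python3 -m inch '[{"tx":0.03,"ty":0.01,"tz":-0.002,"ax":0.001,"ay":0,"az":-0.11,"gripper":0.087},{"tx":0.08,"ty":0.02,"tz":-0.003,"ax":0.003,"ay":0,"az":-0.22,"gripper":0.087},{"tx":0.13,"ty":0.028,"tz":-0.004,"ax":0.005,"ay":0,"az":-0.33,"gripper":0.087},{"tx":0.169,"ty":0.031,"tz":-0.0045,"ax":0.007,"ay":0.002,"az":-0.436,"gripper":0.087},{"tx":0.169,"ty":0.031,"tz":-0.0045,"ax":0.007,"ay":0.002,"az":-0.436,"gripper":0.087}]'
python3 - <<'E'
from plan import *
R=target(104.2,25)
g=np.array((.445,-.1597,.026))
delta(g,R)
s=manip.state();c=manip.capture('wrist');save(c,'wrist2')
c=manip.capture('scene');save(c,'scene2')
E
```

```text
t: 3.9
position: [0.4508, -0.187, 0.0855]
tcp_rot: [-88.9, 64.6, 105.2]
force: [-0.1, 0.3, 0.5]
gripper_width: 0.087
t 3.90 tcp [ 0.4508 -0.187   0.0855] q [-17.7  23.1 -11.8 -22.4 -71.   42.1] w 0.0870 F [-0.1  0.3  0.5]
  shift [ 0.0847  0.0004 -0.0017] |0.085| turn [-0.0033  0.0076  0.0065] 0.6deg rows>= 2
```

View pics/wrist2.png

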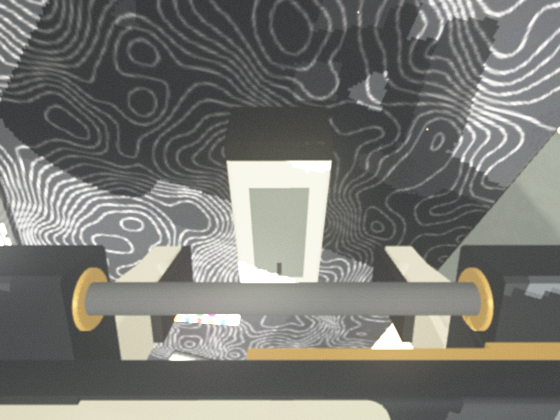

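View pics/scene2.png

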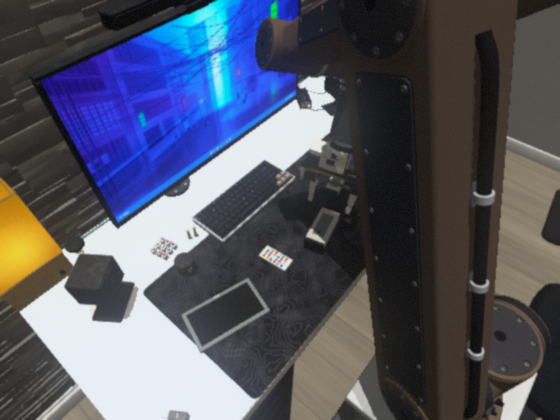

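The handset is centred between the fingers: its spine is at about x=280 px, and the fingers are at 150 and 410. I'll go in and close.

```bash
python3 -m inch '[{"tx":0.03,"ty":0,"tz":-0.0005,"ax":-0.003,"ay":0.004,"az":0.006,"gripper":0.087},{"tx":0.06,"ty":0,"tz":-0.001,"ax":-0.003,"ay":0.007,"az":0.006,"gripper":0.087},{"tx":0.08,"ty":0,"tz":-0.0017,"ax":-0.003,"ay":0.007,"az":0.006,"gripper":0.087},{"tx":0.0845,"ty":0,"tz":-0.0017,"ax":-0.003,"ay":0.007,"az":0.006,"gripper":0.087},{"tx":0.0845,"ty":0,"tz":-0.0017,"ax":-0.003,"ay":0.007,"az":0.006,"gripper":0.087}]'
python3 - <<'E'
from plan import *
R=target(104.2,25)
g=np.array((.445,-.1597,.026))
delta(g,R)
E
python3 -m inch '[{"tx":0,"ty":0,"tz":0,"ax":0,"ay":0,"az":0,"gripper":0.06},{"tx":0,"ty":0,"tz":0,"ax":0,"ay":0,"az":0,"gripper":0.05},{"tx":0,"ty":0,"tz":0,"ax":0,"ay":0,"az":0,"gripper":0.04},{"tx":0,"ty":0,"tz":0,"ax":0,"ay":0,"az":0,"gripper":0.04},{"tx":0,"ty":0,"tz":0,"ax":0,"ay":0,"az":0,"gripper":0.04}]'
```

```text
t: 4.62
position: [0.4467, -0.1521, 0.0159]
tcp_rot: [-91.5, 65.5, 103.1]
force: [0.4, 0.1, 1.0]
gripper_width: 0.0871
t 4.62 tcp [ 0.4467 -0.1521  0.0159] q [-14.6  26.1 -17.7 -24.9 -60.6  44.3] w 0.0871 F [0.4 0.1 1. ]
  shift [0.0069 0.0019 0.0036] |0.008| turn [ 0.0087 -0.008  -0.0087] 0.8deg rows>= 1
t: 5.25
position: [0.4453, -0.1525, 0.014]
tcp_rot: [-91.0, 65.4, 103.4]
force: [-1.8, -1.4, 2.7]
gripper_width: 0.0559
```

Gripped at 55.9 mm, which matches the handset's width. Next: lift, shift a little toward the pad, and rotate about the jaw axis.

```bash
python3 - <<'E'
from plan import *
for p,h,t in [((.445,-.15,.09),104.2,25),((.445,-.14,.13),104.2,15),((.445,-.13,.15),104,4),((.445,-.11,.15),104,-5),((.445,-.10,.15),103,-14)]:
    delta(p,target(h,t))
E
```

```text
t 5.25 tcp [ 0.4453 -0.1525  0.014 ] q [-14.7  26.3 -17.7 -25.  -60.6  44.3] w 0.0559 F [-1.8 -1.4  2.7]
  shift [-0.049  -0.0341 -0.0008] |0.060| turn [ 0.0055 -0.0057 -0.0062] 0.6deg rows>= 1
t 5.25 tcp [ 0.4453 -0.1525  0.014 ] q [-14.7  26.3 -17.7 -25.  -60.6  44.3] w 0.0559 F [-1.8 -1.4  2.7]
  shift [-0.0816 -0.0562 -0.0036] |0.099| turn [ 0.005  -0.0061  0.1684] 9.7deg rows>= 2
t 5.25 tcp [ 0.4453 -0.1525  0.014 ] q [-14.7  26.3 -17.7 -25.  -60.6  44.3] w 0.0559 F [-1.8 -1.4  2.7]
  shift [-0.0967 -0.0699 -0.0062] |0.119| turn [ 0.0078 -0.0057  0.3604] 20.7deg rows>= 2
t 5.25 tcp [ 0.4453 -0.1525  0.014 ] q [-14.7  26.3 -17.7 -25.  -60.6  44.3] w 0.0559 F [-1.8 -1.4  2.7]
  shift [-0.0898 -0.0847 -0.0112] |0.124| turn [ 0.0074 -0.0064  0.5174] 29.7deg rows>= 3
t 5.25 tcp [ 0.4453 -0.1525  0.014 ] q [-14.7  26.3 -17.7 -25.  -60.6  44.3] w 0.0559 F [-1.8 -1.4  2.7]
  shift [-0.0874 -0.0911 -0.0135] |0.127| turn [ 0.0246 -0.0053  0.6745] 38.7deg rows>= 4
```

```bash
python3 -m inch '[{"tx":-0.025,"ty":-0.017,"tz":0,"ax":0.003,"ay":-0.003,"az":0,"gripper":0.04},{"tx":-0.05,"ty":-0.035,"tz":-0.001,"ax":0.005,"ay":-0.005,"az":0,"gripper":0.04},{"tx":-0.08,"ty":-0.056,"tz":-0.003,"ax":0.005,"ay":-0.006,"az":0.15,"gripper":0.04},{"tx":-0.097,"ty":-0.07,"tz":-0.006,"ax":0.005,"ay":-0.006,"az":0.32,"gripper":0.04},{"tx":-0.09,"ty":-0.085,"tz":-0.011,"ax":0.007,"ay":-0.006,"az":0.5,"gripper":0.04}]'
python3 - <<'E'
from plan import *
for p,h,t in [((.445,-.10,.15),104,-14),((.445,-.09,.14),104,-23),((.445,-.08,.13),103,-32),((.445,-.08,.12),103,-41),((.445,-.08,.12),102,-50),((.445,-.08,.12),102,-65)]:
    delta(p,target(h,t))
c=manip.capture('scene');save(c,'scene3')
E
```

```text
t: 5.88
position: [0.4459, -0.1154, 0.133]
tcp_rot: [90.5, 87.5, -75.6]
force: [1.1, -1.0, -3.5]
gripper_width: 0.056
t 5.88 tcp [ 0.4459 -0.1154  0.133 ] q [ 12.3   4.5 -35.2   3.2 -50.2  -0.5] w 0.0560 F [ 1.1 -1.  -3.5]
  shift [ 0.001  -0.0107 -0.0028] |0.011| turn [-2.500e-03 -1.000e-04  2.008e-01] 11.5deg rows>= 2
t 5.88 tcp [ 0.4459 -0.1154  0.133 ] q [ 12.3   4.5 -35.2   3.2 -50.2  -0.5] w 0.0560 F [ 1.1 -1.  -3.5]
  shift [ 0.0098 -0.0179 -0.0052] |0.021| turn [-2.500e-03  1.000e-04  3.579e-01] 20.5deg rows>= 2
t 5.88 tcp [ 0.4459 -0.1154  0.133 ] q [ 12.3   4.5 -35.2   3.2 -50.2  -0.5] w 0.0560 F [ 1.1 -1.  -3.5]
  shift [ 0.0181 -0.0254 -0.0075] |0.032| turn [ 0.0143 -0.0049  0.5149] 29.5deg rows>= 3
t 5.88 tcp [ 0.4459 -0.1154  0.133 ] q [ 12.3   4.5 -35.2   3.2 -50.2  -0.5] w 0.0560 F [ 1.1 -1.  -3.5]
  shift [ 0.0264 -0.0233 -0.0074] |0.036| turn [ 0.014 -0.006  0.672] 38.5deg rows>= 4
t 5.88 tcp [ 0.4459 -0.1154  0.133 ] q [ 12.3   4.5 -35.2   3.2 -50.2  -0.5] w 0.0560 F [ 1.1 -1.  -3.5]
  shift [ 0.0244 -0.0212 -0.0071] |0.033| turn [ 0.0297 -0.0151  0.829 ] 47.5deg rows>= 5
t 5.88 tcp [ 0.4459 -0.1154  0.133 ] q [ 12.3   4.5 -35.2   3.2 -50.2  -0.5] w 0.0560 F [ 1.1 -1.  -3.5]
  shift [ 0.0203 -0.0183 -0.007 ] |0.028| turn [ 0.0281 -0.0193  1.0908] 62.5deg rows>= 6
```

View pics/scene3.png

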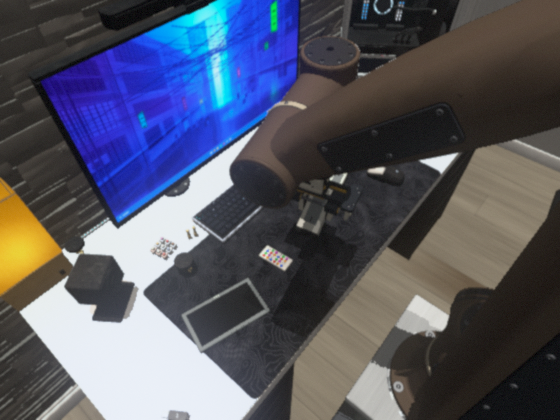

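```bash
python3 -m inch '[{"tx":0.001,"ty":-0.008,"tz":-0.002,"ax":0,"ay":0,"az":0.18,"gripper":0.04},{"tx":0.01,"ty":-0.018,"tz":-0.004,"ax":0,"ay":0,"az":0.35,"gripper":0.04},{"tx":0.018,"ty":-0.025,"tz":-0.007,"ax":0.01,"ay":-0.004,"az":0.51,"gripper":0.04},{"tx":0.026,"ty":-0.023,"tz":-0.007,"ax":0.014,"ay":-0.006,"az":0.67,"gripper":0.04},{"tx":0.024,"ty":-0.021,"tz":-0.007,"ax":0.025,"ay":-0.015,"az":0.82,"gripper":0.04}]'
python3 - <<'E'
from plan import *
for p,h,t in [((.445,-.08,.12),102,-50),((.445,-.08,.10),102,-65),((.445,-.08,.08),102,-65)]:
    delta(p,target(h,t))
E
```

```text
t: 6.55
position: [0.4596, -0.0827, 0.1152]
tcp_rot: [88.6, 42.0, -79.5]
force: [-0.2, -1.0, -3.5]
gripper_width: 0.056
t 6.55 tcp [ 0.4596 -0.0827  0.1152] q [ 41.4  16.4 -58.1  49.4 -57.1 -72.7] w 0.0560 F [-0.2 -1.  -3.5]
  shift [0.0118 0.0004 0.0135] |0.018| turn [0.0086 0.0187 0.0353] 2.3deg rows>= 1
t 6.55 tcp [ 0.4596 -0.0827  0.1152] q [ 41.4  16.4 -58.1  49.4 -57.1 -72.7] w 0.0560 F [-0.2 -1.  -3.5]
  shift [ 0.0244 -0.0096  0.0132] |0.029| turn [0.011  0.0175 0.297 ] 17.1deg rows>= 2
t 6.55 tcp [ 0.4596 -0.0827  0.1152] q [ 41.4  16.4 -58.1  49.4 -57.1 -72.7] w 0.0560 F [-0.2 -1.  -3.5]
  shift [ 0.0378 -0.0245  0.0128] |0.047| turn [0.011  0.0175 0.297 ] 17.1deg rows>= 2
```

Joint 3 reached its limit because the tool is too close to the base, so I'll move outward to x≈0.53 to finish the turn.

```bash
python3 - <<'E'
from plan import *
c=manip.capture('top')
print(px2w(c,270,190,.02),px2w(c,270,153,.02))
for p,h,t in [((.49,-.09,.12),102,-48),((.535,-.09,.12),102,-50),((.535,-.09,.12),102,-65)]:
    delta(p,target(h,t))
E
```

```text
[ 0.63638366 -0.101999    0.02      ] [ 0.75934492 -0.10466108  0.02      ]
t 6.60 tcp [ 0.4605 -0.0817  0.1137] q [ 41.6  17.1 -58.1  49.7 -57.5 -73.1] w 0.0559 F [ 1.8  5.1 -6.5]
  shift [ 0.025   0.0143 -0.0275] |0.040| turn [ 0.0135  0.0208 -0.012 ] 1.6deg rows>= 1
t 6.60 tcp [ 0.4605 -0.0817  0.1137] q [ 41.6  17.1 -58.1  49.7 -57.5 -73.1] w 0.0559 F [ 1.8  5.1 -6.5]
  shift [ 0.0311  0.0217 -0.0716] |0.081| turn [0.0139 0.0205 0.0229] 1.9deg rows>= 2
t 6.60 tcp [ 0.4605 -0.0817  0.1137] q [ 41.6  17.1 -58.1  49.7 -57.5 -73.1] w 0.0559 F [ 1.8  5.1 -6.5]
  shift [ 0.0303  0.0266 -0.0715] |0.082| turn [0.0165 0.0186 0.2847] 16.4deg rows>= 2
```

```bash
python3 -m inch '[{"tx":0.015,"ty":0.01,"tz":-0.027,"ax":0.01,"ay":0.01,"az":0,"gripper":0.04},{"tx":0.025,"ty":0.018,"tz":-0.05,"ax":0.013,"ay":0.02,"az":0,"gripper":0.04},{"tx":0.031,"ty":0.021,"tz":-0.071,"ax":0.014,"ay":0.02,"az":0.02,"gripper":0.04},{"tx":0.031,"ty":0.023,"tz":-0.071,"ax":0.015,"ay":0.02,"az":0.15,"gripper":0.04},{"tx":0.03,"ty":0.026,"tz":-0.071,"ax":0.015,"ay":0.019,"az":0.28,"gripper":0.04}]'
python3 - <<'E'
from plan import *
for p,h,t in [((.535,-.09,.12),102,-65),((.535,-.09,.08),102,-65)]:
    delta(p,target(h,t))
c=manip.capture('scene');save(c,'scene4')
E
```

```text
t: 7.22
position: [0.5355, -0.1099, 0.1121]
tcp_rot: [90.0, 25.9, -78.2]
force: [-0.6, 0.2, -3.1]
gripper_width: 0.0557
t 7.22 tcp [ 0.5355 -0.1099  0.1121] q [ 34.6  29.3 -55.4  65.  -66.2 -84.8] w 0.0557 F [-0.6  0.2 -3.1]
  shift [-0.0021 -0.0011 -0.0036] |0.004| turn [-0.002   0.0032  0.0163] 1.0deg rows>= 1
t 7.22 tcp [ 0.5355 -0.1099  0.1121] q [ 34.6  29.3 -55.4  65.  -66.2 -84.8] w 0.0557 F [-0.6  0.2 -3.1]
  shift [ 0.0154 -0.0371 -0.0036] |0.040| turn [-0.002   0.0032  0.0163] 1.0deg rows>= 1
```

View pics/scene4.png

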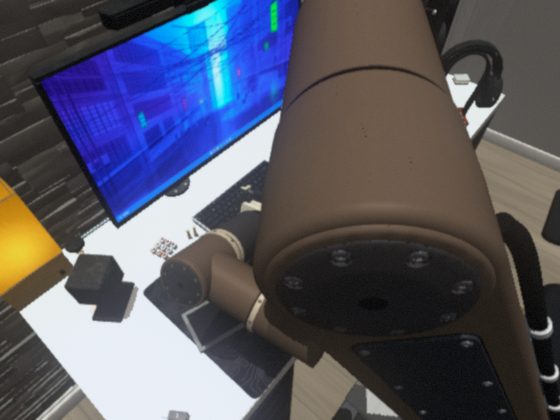

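```bash
python3 - <<'E'
from plan import *
c=manip.capture('wrist');save(c,'wrist5')
c=manip.capture('top');save(c,'top5')
E
```

```text
(no output)
```

View pics/wrist5.png

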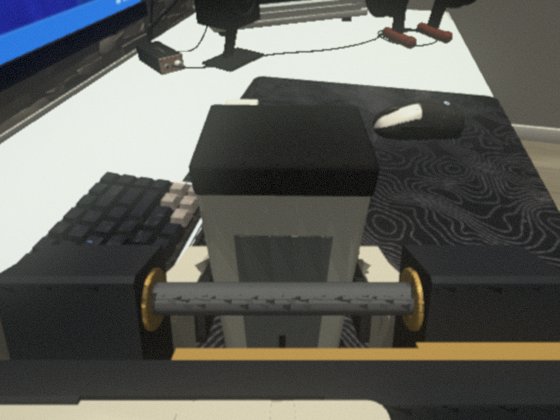

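View pics/top5.png

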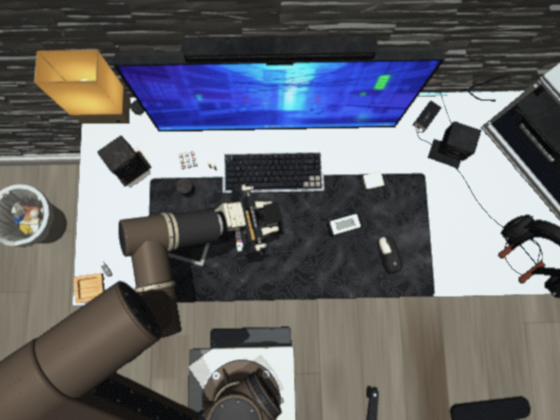

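```bash
cat >> plan.py <<'E'
def wcam(s=None,name=None):
    s=s or manip.state();c=manip.capture('wrist')
    H=np.array(c['hand_eye']);C=Rm(s)
    Rcw=C@H[:3,:3];tcw=C@H[:3,3]+s['position']
    c['R']=Rcw.T;c['t']=-Rcw.T@tcw
    if name: save(c,name)
    return c
def overlay(c,corners,name,edges=None):
    im=cv2.cvtColor(c['img'],cv2.COLOR_RGB2BGR).copy()
    P=[tuple(int(round(a)) for a in w2px(c,X)) for X in corners]
    for i in range(8):
        for b in (1,2,4):
            if not i&b: cv2.line(im,P[i],P[i|b],(0,0,255),1,cv2.LINE_AA)
    cv2.imwrite('pics/'+name+'.png',im); return P
E
python3 - <<'E'
from plan import *
s=manip.state();c=wcam(s);C=Rm(s)
G=s['position']-.019*C[:,0]
# handset axes in tool frame at grip: tilt 24.6 
T0=target(104.2,24.6); u=np.array([np.cos(np.radians(104.2)),np.sin(np.radians(104.2)),0])
L=C@T0.T@u; Zup=C@T0.T@np.array([0,0,1.]); W=C[:,2]
print('long axis dir',L.round(3))
M=G-.010*Zup
cs=[M+sx*.07*L+sz*.021*Zup+sy*.028*W for sz in(-1,1) for sy in (-1,1) for sx in (-1,1)]
print(overlay(c,cs,'ov5'))
E
```

```text
long axis dir [-0.01   0.025 -1.   ]
[(205, 99), (237, 313), (357, 99), (327, 313), (181, 162), (229, 382), (381, 162), (334, 382)]
```

View pics/ov5.png

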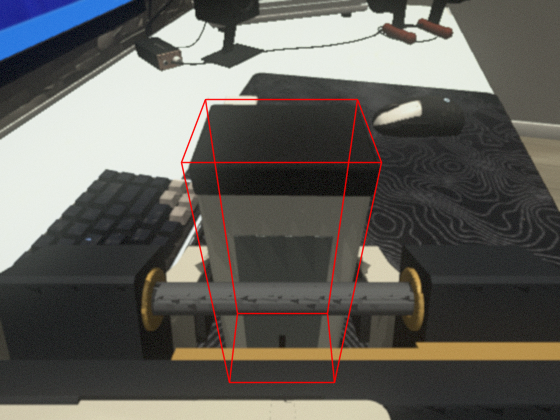

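The overlay matches the picture to within about 6 px (3 mm), so there was no noticeable slip. The handset is upright within 1–2°. I'll lower it in small steps until it touches.

```bash
python3 -m inch '[{"tx":0.004,"ty":-0.009,"tz":-0.001,"ax":-0.002,"ay":0.003,"az":0.02,"gripper":0.04},{"tx":0.008,"ty":-0.018,"tz":-0.002,"ax":-0.002,"ay":0.003,"az":0.022,"gripper":0.04},{"tx":0.012,"ty":-0.027,"tz":-0.0036,"ax":-0.002,"ay":0.003,"az":0.022,"gripper":0.04},{"tx":0.0155,"ty":-0.035,"tz":-0.0036,"ax":-0.002,"ay":0.003,"az":0.022,"gripper":0.04},{"tx":0.0165,"ty":-0.0375,"tz":-0.0036,"ax":-0.002,"ay":0.003,"az":0.022,"gripper":0.04}]'
python3 - <<'E'
from plan import *
delta((.535,-.09,.07),target(102,-65))
E
```

```text
t: 8.05
position: [0.538, -0.1075, 0.0705]
tcp_rot: [89.9, 24.8, -78.0]
force: [-0.4, -0.4, -3.8]
gripper_width: 0.0563
t 8.05 tcp [ 0.538  -0.1075  0.0705] q [ 33.9  34.5 -56.   68.3 -65.  -90.4] w 0.0563 F [-0.4 -0.4 -3.8]
  shift [ 0.0031 -0.0079 -0.0008] |0.009| turn [ 0.0019  0.0002 -0.0026] 0.2deg rows>= 1
```

```bash
python3 -m inch '[{"tx":0.001,"ty":-0.002,"tz":0,"ax":0,"ay":0,"az":0,"gripper":0.04},{"tx":0.002,"ty":-0.004,"tz":0,"ax":0,"ay":0,"az":0,"gripper":0.04},{"tx":0.002,"ty":-0.0045,"tz":0,"ax":0,"ay":0,"az":0,"gripper":0.04}]'; python3 -m inch '[{"tx":0.0005,"ty":-0.001,"tz":0,"ax":0,"ay":0,"az":0,"gripper":0.04},{"tx":0.001,"ty":-0.002,"tz":0,"ax":0,"ay":0,"az":0,"gripper":0.04}]'
```

```text
t: 8.43
position: [0.5381, -0.1072, 0.0662]
tcp_rot: [89.9, 24.9, -78.0]
force: [-0.8, -0.0, -3.4]
gripper_width: 0.056
t: 8.68
position: [0.5382, -0.1073, 0.0643]
tcp_rot: [90.0, 24.8, -78.0]
force: [-2.2, 1.9, 2.6]
gripper_width: 0.0557
```

Contact: the vertical force went from -3.4 to +2.6 N. Seating slightly and letting go.

```bash
python3 -m inch '[{"tx":0.0003,"ty":-0.0007,"tz":0,"ax":0,"ay":0,"az":0,"gripper":0.04},{"tx":0.0003,"ty":-0.0007,"tz":0,"ax":0,"ay":0,"az":0,"gripper":0.06},{"tx":0.0003,"ty":-0.0007,"tz":0,"ax":0,"ay":0,"az":0,"gripper":0.07},{"tx":0.0003,"ty":-0.0007,"tz":0,"ax":0,"ay":0,"az":0,"gripper":0.087},{"tx":0.0003,"ty":-0.0007,"tz":0,"ax":0,"ay":0,"az":0,"gripper":0.087}]'
python3 - <<'E'
from plan import *
c=wcam(name='wrist6')
E
```

```text
t: 9.3
position: [0.538, -0.1073, 0.0631]
tcp_rot: [89.9, 24.9, -78.0]
force: [-0.4, -0.5, 0.6]
gripper_width: 0.0835
```

View pics/wrist6.png

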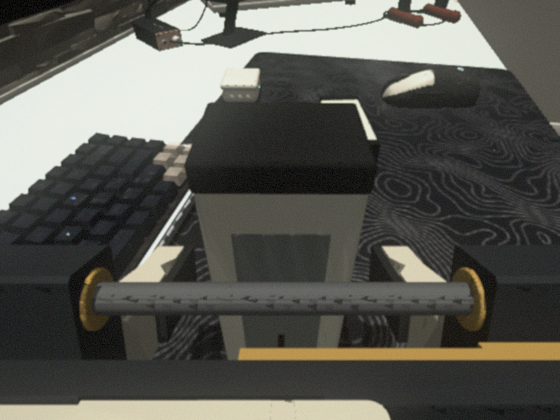

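It stands upright on its end. Its black end cap shows at about (285,150) px. Backing off and moving round to the other side.

```bash
python3 -m inch '[{"tx":-0.03,"ty":0,"tz":0,"ax":0,"ay":0,"az":0,"gripper":0.087},{"tx":-0.06,"ty":0.0,"tz":0,"ax":0,"ay":0,"az":0,"gripper":0.087},{"tx":-0.09,"ty":0.01,"tz":0,"ax":0,"ay":0,"az":0,"gripper":0.087},{"tx":-0.11,"ty":0.05,"tz":0,"ax":0,"ay":0,"az":-0.15,"gripper":0.087},{"tx":-0.13,"ty":0.1,"tz":0,"ax":0,"ay":0,"az":-0.3,"gripper":0.087}]'
python3 - <<'E'
from plan import *
for p,h,t in [((.54,-.02,.27),102,-30),((.54,-.05,.30),102,-10),((.53,-.11,.30),102,0)]:
    delta(p,target(h,t),False)
c=manip.capture('scene');save(c,'scene7')
E
```

```text
t: 9.98
position: [0.5224, -0.0319, 0.2083]
tcp_rot: [89.6, 42.2, -78.0]
force: [3.1, 1.4, 0.5]
gripper_width: 0.0869
t 9.97 tcp [ 0.5224 -0.0319  0.2083] q [ 43.1  13.9 -43.5  42.8 -68.9 -60. ] w 0.0869 F [3.1 1.4 0.5]
  shift [-0.0474  0.0405 -0.0194] |0.065| turn [ 0.0068  0.0014 -0.3112] 17.8deg rows>= 2
t 9.97 tcp [ 0.5224 -0.0319  0.2083] q [ 43.1  13.9 -43.5  42.8 -68.9 -60. ] w 0.0869 F [3.1 1.4 0.5]
  shift [-0.0458  0.0824 -0.0129] |0.095| turn [ 0.0065  0.0026 -0.6603] 37.8deg rows>= 4
t 9.97 tcp [ 0.5224 -0.0319  0.2083] q [ 43.1  13.9 -43.5  42.8 -68.9 -60. ] w 0.0869 F [3.1 1.4 0.5]
  shift [-0.0038  0.1203  0.0096] |0.121| turn [ 0.0063  0.0032 -0.8348] 47.8deg rows>= 5
```

View pics/scene7.png

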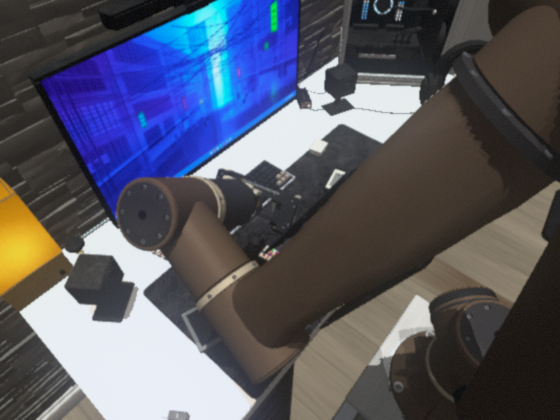

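```bash
python3 -m inch '[{"tx":-0.025,"ty":0.02,"tz":-0.01,"ax":0,"ay":0,"az":-0.15,"gripper":0.087},{"tx":-0.047,"ty":0.04,"tz":-0.018,"ax":0.007,"ay":0,"az":-0.31,"gripper":0.087},{"tx":-0.046,"ty":0.062,"tz":-0.016,"ax":0.007,"ay":0,"az":-0.48,"gripper":0.087},{"tx":-0.046,"ty":0.082,"tz":-0.013,"ax":0.007,"ay":0.002,"az":-0.66,"gripper":0.087},{"tx":-0.004,"ty":0.12,"tz":0.01,"ax":0.007,"ay":0.003,"az":-0.835,"gripper":0.087}]'
python3 - <<'E'
from plan import *
c=manip.capture('top');save(c,'top8')
im=cv2.cvtColor(c['img'],cv2.COLOR_RGB2BGR)
g=np.array((.5365,-.100,.070));R=target(102,65)
for k in (.16,.11,0): delta(g-k*R[:,0],R)
wc=wcam(name='wrist8')
E
```

```text
t: 10.65
position: [0.5312, -0.1033, 0.3022]
tcp_rot: [106.7, 88.9, -61.4]
force: [1.0, -1.1, -0.8]
gripper_width: 0.0871
t 10.70 tcp [ 0.528  -0.1162  0.3018] q [  8.9   5.1  -9.9   0.7 -74.7   2.2] w 0.0872 F [-2.1 -9.5  2.2]
  shift [ 0.1735  0.1116 -0.0125] |0.207| turn [-0.01   -0.0116 -1.1459] 65.7deg rows>= 7
t 10.70 tcp [ 0.528  -0.1162  0.3018] q [  8.9   5.1  -9.9   0.7 -74.7   2.2] w 0.0872 F [-2.1 -9.5  2.2]
  shift [ 0.1941  0.066  -0.0118] |0.205| turn [-0.01   -0.0116 -1.1459] 65.7deg rows>= 7
t 10.70 tcp [ 0.528  -0.1162  0.3018] q [  8.9   5.1  -9.9   0.7 -74.7   2.2] w 0.0872 F [-2.1 -9.5  2.2]
  shift [ 0.2395 -0.0342 -0.0103] |0.242| turn [-0.01   -0.0116 -1.1459] 65.7deg rows>= 7
```

View pics/wrist8.png

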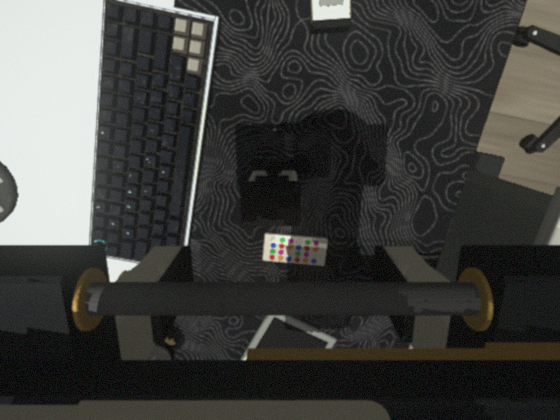

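View pics/top8.png

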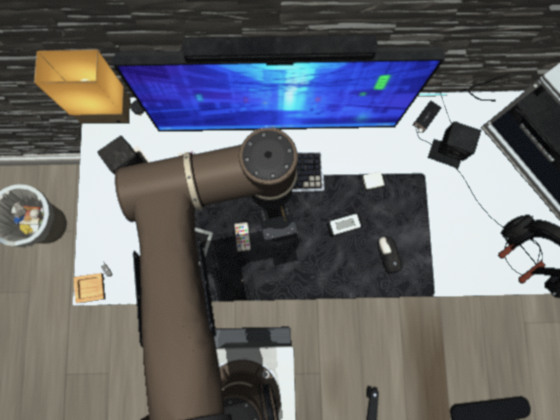

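```bash
python3 - <<'E'
from plan import *
s=manip.state();c=wcam(s)
im=cv2.cvtColor(c['img'],cv2.COLOR_RGB2BGR)
u=np.array([np.cos(np.radians(102)),np.sin(np.radians(102)),0]);W=np.array([-u[1],u[0],0])
M=np.array((.5365,-.100,.070))
cs=[M+np.array([0,0,.07*sx])+sz*.021*u+sy*.028*W for sz in(-1,1) for sy in (-1,1) for sx in (-1,1)]
print(overlay(c,cs,'tmp'))
i=cv2.imread('pics/tmp.png');g=lambda a:np.clip((a/255.)**.45*255,0,255).astype(np.uint8)
a=np.hstack([cv2.resize(g(x[100:240,200:340]),None,fx=2.8,fy=4,interpolation=cv2.INTER_CUBIC) for x in (im,i)])
cv2.imwrite('pics/crop8.png',a)
for l in ('handset','key_bar','key_small','key_square','key_round'):
  for d in manip.boxes_of(c,l): print(l,round(d['confidence'],2),cw(c,d['centre']).round(3),np.round(w2px(c,cw(c,d['centre']))))
E
```

```text
[(252, 162), (240, 183), (296, 161), (301, 182), (254, 194), (242, 227), (296, 193), (301, 226)]
handset 0.93 [ 0.513 -0.294  0.026] [327.  15.]
handset 0.74 [ 0.535 -0.103  0.139] [273. 202.]
key_bar 0.49 [ 0.538 -0.114  0.094] [274. 181.]
key_square 0.45 [ 0.538 -0.118  0.037] [275. 169.]
```

View pics/crop8.png

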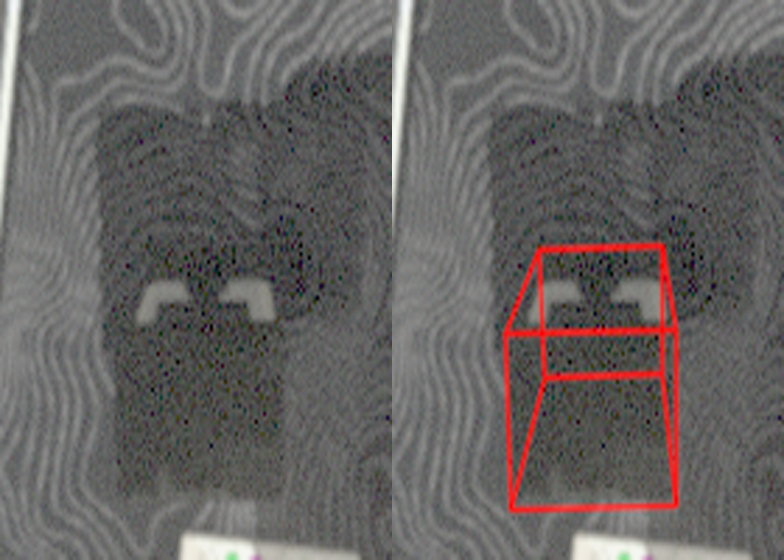

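The standing handset agrees with the model to about 2 mm. For clearance I'll take the second grip 15 mm above its middle and 5 mm toward the key face, with the tool tilted 60°.

```bash
python3 - <<'E'
from plan import *
g=np.array((.537,-.107,.085));
R=target(102,28);delta(g-.18*R[:,0],R)
R=target(102,60)
for k in (.12,): delta(g-k*R[:,0],R)
E
```

```text
t 11.05 tcp [ 0.5296 -0.1024  0.2992] q [ 10.9   5.1 -10.5   1.4 -74.4   0.6] w 0.0870 F [ 0.7 -0.3  0.2]
  shift [ 0.0739  0.0799 -0.0066] |0.109| turn [-0.003   0.0013 -0.5116] 29.3deg rows>= 3
t 11.05 tcp [ 0.5296 -0.1024  0.2992] q [ 10.9   5.1 -10.5   1.4 -74.4   0.6] w 0.0870 F [ 0.7 -0.3  0.2]
  shift [ 0.1658  0.0897 -0.0068] |0.189| turn [-3.4000e-03  4.0000e-04 -1.0701e+00] 61.3deg rows>= 6
```

```bash
python3 -m inch '[{"tx":0.01,"ty":0.03,"tz":-0.002,"ax":0,"ay":0,"az":-0.17,"gripper":0.087},{"tx":0.03,"ty":0.06,"tz":-0.004,"ax":0,"ay":0,"az":-0.34,"gripper":0.087},{"tx":0.06,"ty":0.085,"tz":-0.006,"ax":0,"ay":0,"az":-0.51,"gripper":0.087},{"tx":0.1,"ty":0.09,"tz":-0.007,"ax":-0.003,"ay":0,"az":-0.68,"gripper":0.087},{"tx":0.135,"ty":0.09,"tz":-0.007,"ax":-0.003,"ay":0,"az":-0.86,"gripper":0.087}]'
python3 - <<'E'
from plan import *
g=np.array((.537,-.107,.085));
R=target(102,60)
for k in (.11,): delta(g-k*R[:,0],R)
E
```

```text
t: 11.68
position: [0.5566, -0.1918, 0.1658]
tcp_rot: [-90.1, 41.7, 102.0]
force: [2.0, 1.0, 0.0]
gripper_width: 0.0872
t 11.68 tcp [ 0.5566 -0.1918  0.1658] q [ -25.8   36.7   17.1  -37.1 -102.1   40.5] w 0.0872 F [2. 1. 0.]
  shift [0.0296 0.0209 0.0016] |0.036| turn [ 0.0016  0.0005 -0.2049] 11.7deg rows>= 2
```

```bash
python3 -m inch '[{"tx":0.015,"ty":0.01,"tz":0.001,"ax":0,"ay":0,"az":-0.1,"gripper":0.087},{"tx":0.0296,"ty":0.021,"tz":0.0016,"ax":0.0016,"ay":0,"az":-0.205,"gripper":0.087},{"tx":0.0296,"ty":0.021,"tz":0.0016,"ax":0.0016,"ay":0,"az":-0.205,"gripper":0.087}]'
python3 - <<'E'
from plan import *
g=np.array((.537,-.107,.085));
R=target(102,60)
for k in (.11,0): delta(g-k*R[:,0],R)
s=manip.state();c=wcam(s)
u=np.array([np.cos(np.radians(102)),np.sin(np.radians(102)),0]);W=np.array([-u[1],u[0],0])
M=np.array((.536,-.102,.070))
cs=[M+np.array([0,0,.07*sx])+sz*.021*u+sy*.028*W for sz in(-1,1) for sy in (-1,1) for sx in (-1,1)]
save(c,'wrist9');overlay(c,cs,'ov9')
for l in ('handset','key_bar','key_small','key_square','key_round'):
  for d in manip.boxes_of(c,l): print(l,round(d['confidence'],2),cw(c,d['centre']).round(3),np.round(w2px(c,cw(c,d['centre']))))
E
```

```text
t: 12.05
position: [0.5513, -0.1838, 0.1268]
tcp_rot: [-89.4, 29.9, 102.2]
force: [0.4, -0.3, 1.0]
gripper_width: 0.0871
t 12.05 tcp [ 0.5513 -0.1838  0.1268] q [ -29.    44.4   19.7  -43.3 -108.1   43.5] w 0.0871 F [ 0.4 -0.3  1. ]
  shift [-0.0025 -0.0029 -0.002 ] |0.004| turn [-0.0082  0.0033  0.0016] 0.5deg rows>= 1
t 12.05 tcp [ 0.5513 -0.1838  0.1268] q [ -29.    44.4   19.7  -43.3 -108.1   43.5] w 0.0871 F [ 0.4 -0.3  1. ]
  shift [ 0.1075 -0.0027 -0.0023] |0.108| turn [-0.0082  0.0033  0.0016] 0.5deg rows>= 2
handset 0.82 [ 0.539 -0.112  0.071] [277. 193.]
key_bar 0.92 [ 0.54  -0.113  0.09 ] [277. 219.]
key_small 0.57 [ 0.539 -0.115  0.056] [278. 173.]
key_square 0.76 [ 0.543 -0.116  0.031] [273. 139.]
key_round 0.85 [ 0.536 -0.118  0.112] [283. 249.]
```

View pics/ov9.png

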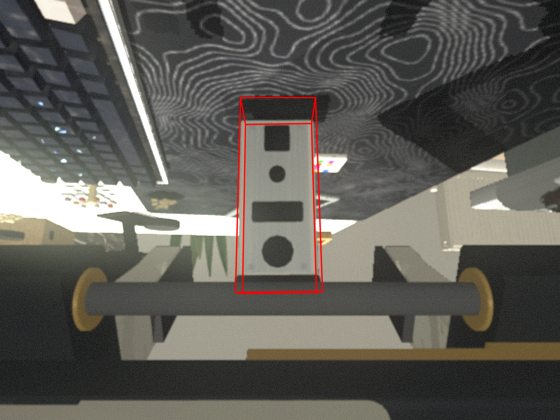

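The overlay fits. The keys are visible from the bottom end upward: square (277,139), small (277,173), bar (277,211) and round (277,251). So own x points down and will end up pointing along −u. Closing in and gripping.

```bash
python3 -m inch '[{"tx":0.04,"ty":-0.003,"tz":-0.002,"ax":-0.008,"ay":0.003,"az":0,"gripper":0.087},{"tx":0.08,"ty":-0.003,"tz":-0.002,"ax":-0.008,"ay":0.003,"az":0,"gripper":0.087},{"tx":0.1,"ty":-0.003,"tz":-0.0023,"ax":-0.008,"ay":0.003,"az":0,"gripper":0.087},{"tx":0.107,"ty":-0.003,"tz":-0.0023,"ax":-0.008,"ay":0.003,"az":0,"gripper":0.087},{"tx":0.107,"ty":-0.003,"tz":-0.0023,"ax":-0.008,"ay":0.003,"az":0,"gripper":0.087}]'
python3 - <<'E'
from plan import *
g=np.array((.537,-.107,.085));
R=target(102,60)
delta(g,R)
E
python3 -m inch '[{"tx":0,"ty":0,"tz":0,"ax":0,"ay":0,"az":0,"gripper":0.06},{"tx":0,"ty":0,"tz":0,"ax":0,"ay":0,"az":0,"gripper":0.05},{"tx":0,"ty":0,"tz":0,"ax":0,"ay":0,"az":0,"gripper":0.04},{"tx":0,"ty":0,"tz":0,"ax":0,"ay":0,"az":0,"gripper":0.04},{"tx":0,"ty":0,"tz":0,"ax":0,"ay":0,"az":0,"gripper":0.04}]'
python3 - <<'E'
from plan import *
g=np.array((.537,-.107,.085));
R=target(102,60)
delta(g,R); print(manip.state()['tcp_rot'])
for p,h,t in [((.537,-.107,.15),102,60),((.53,-.09,.19),100,45)]: delta(p,target(h,t))
E
```

```text
t: 12.98
position: [0.5357, -0.0944, 0.0807]
tcp_rot: [-90.6, 30.3, 101.6]
force: [0.0, -0.0, 1.4]
gripper_width: 0.087
t 12.97 tcp [ 0.5357 -0.0944  0.0807] q [-23.9  42.6   8.9 -45.2 -97.9  47.4] w 0.0870 F [ 0.  -0.   1.4]
  shift [0.006  0.0025 0.0014] |0.007| turn [ 0.0066 -0.006  -0.0058] 0.6deg rows>= 1
t: 13.6
position: [0.5354, -0.0942, 0.0801]
tcp_rot: [-90.5, 30.3, 101.6]
force: [1.4, -0.5, 1.1]
gripper_width: 0.0556
t 13.60 tcp [ 0.5354 -0.0942  0.0801] q [-23.9  42.6   8.9 -45.2 -97.9  47.4] w 0.0556 F [ 1.4 -0.5  1.1]
  shift [0.0054 0.0022 0.0011] |0.006| turn [ 0.0055 -0.0061 -0.0048] 0.5deg rows>= 1
[-90.51801372  30.27445548 101.59624492]
t 13.60 tcp [ 0.5354 -0.0942  0.0801] q [-23.9  42.6   8.9 -45.2 -97.9  47.4] w 0.0556 F [ 1.4 -0.5  1.1]
  shift [-0.0274 -0.0539  0.0006] |0.061| turn [ 0.0055 -0.0061 -0.0048] 0.5deg rows>= 1
t 13.60 tcp [ 0.5354 -0.0942  0.0801] q [-23.9  42.6   8.9 -45.2 -97.9  47.4] w 0.0556 F [ 1.4 -0.5  1.1]
  shift [-0.0326 -0.0927  0.0032] |0.098| turn [0.0261 0.021  0.2571] 14.9deg rows>= 2
```

Gripped at 55.6 mm. Next: lift, then rotate while carrying it to the pad.

```bash
python3 - <<'E'
from plan import *
for p,h,t in [((.537,-.107,.145),101.6,60),((.53,-.09,.19),101.6,52),((.52,-.06,.22),101.6,43),((.51,-.02,.23),99,34),((.50,.02,.23),96,25)]: delta(p,target(h,t))
E
```

```text
t 13.60 tcp [ 0.5354 -0.0942  0.0801] q [-23.9  42.6   8.9 -45.2 -97.9  47.4] w 0.0556 F [ 1.4 -0.5  1.1]
  shift [-0.0249 -0.0496  0.0005] |0.056| turn [ 0.009  -0.     -0.0048] 0.6deg rows>= 1
t 13.60 tcp [ 0.5354 -0.0942  0.0801] q [-23.9  42.6   8.9 -45.2 -97.9  47.4] w 0.0556 F [ 1.4 -0.5  1.1]
  shift [-0.0321 -0.095   0.0035] |0.100| turn [ 0.009  -0.0007  0.1348] 7.7deg rows>= 2
t 13.60 tcp [ 0.5354 -0.0942  0.0801] q [-23.9  42.6   8.9 -45.2 -97.9  47.4] w 0.0556 F [ 1.4 -0.5  1.1]
  shift [-0.0208 -0.1338  0.007 ] |0.136| turn [ 0.0089 -0.0014  0.2919] 16.7deg rows>= 3
t 13.60 tcp [ 0.5354 -0.0942  0.0801] q [-23.9  42.6   8.9 -45.2 -97.9  47.4] w 0.0556 F [ 1.4 -0.5  1.1]
  shift [ 0.0087 -0.1605  0.008 ] |0.161| turn [0.0401 0.0313 0.4491] 25.9deg rows>= 3
t 13.60 tcp [ 0.5354 -0.0942  0.0801] q [-23.9  42.6   8.9 -45.2 -97.9  47.4] w 0.0556 F [ 1.4 -0.5  1.1]
  shift [ 0.0427 -0.1787  0.0093] |0.184| turn [0.082  0.0641 0.6059] 35.2deg rows>= 4
```

```bash
python3 -m inch '[{"tx":-0.025,"ty":-0.05,"tz":0.0005,"ax":0.009,"ay":0,"az":-0.005,"gripper":0.04},{"tx":-0.032,"ty":-0.095,"tz":0.0035,"ax":0.009,"ay":-0.001,"az":0.13,"gripper":0.04},{"tx":-0.021,"ty":-0.134,"tz":0.007,"ax":0.009,"ay":-0.001,"az":0.29,"gripper":0.04},{"tx":0.009,"ty":-0.16,"tz":0.008,"ax":0.04,"ay":0.03,"az":0.45,"gripper":0.04},{"tx":0.043,"ty":-0.179,"tz":0.009,"ax":0.082,"ay":0.064,"az":0.606,"gripper":0.04}]'
python3 - <<'E'
from plan import *
for p,h,t in [((.49,.06,.22),93,16),((.485,.1,.21),89,7),((.48,.14,.19),85,-2),((.48,.17,.17),81,-11),((.485,.19,.15),77,-20)]: delta(p,target(h,t))
c=manip.capture('top');save(c,'top10')
c=wcam(name='wrist10')
E
```

```text
t: 14.22
position: [0.4998, 0.0292, 0.2145]
tcp_rot: [-90.6, 65.2, 95.3]
force: [0.8, 1.9, -4.0]
gripper_width: 0.0558
t 14.22 tcp [0.4998 0.0292 0.2145] q [  4.9   8.9 -10.7 -26.1 -72.4   9.5] w 0.0558 F [ 0.8  1.9 -4. ]
  shift [ 0.027  -0.0281  0.0064] |0.040| turn [0.0484 0.013  0.1532] 9.2deg rows>= 1
t 14.22 tcp [0.4998 0.0292 0.2145] q [  4.9   8.9 -10.7 -26.1 -72.4   9.5] w 0.0558 F [ 0.8  1.9 -4. ]
  shift [ 0.0523 -0.0576  0.0073] |0.078| turn [0.1169 0.0284 0.3101] 19.1deg rows>= 2
t 14.22 tcp [0.4998 0.0292 0.2145] q [  4.9   8.9 -10.7 -26.1 -72.4   9.5] w 0.0558 F [ 0.8  1.9 -4. ]
  shift [ 0.0862 -0.0831  0.0087] |0.120| turn [0.1884 0.0332 0.4663] 28.9deg rows>= 3
t 14.22 tcp [0.4998 0.0292 0.2145] q [  4.9   8.9 -10.7 -26.1 -72.4   9.5] w 0.0558 F [ 0.8  1.9 -4. ]
  shift [ 0.1154 -0.0994  0.0066] |0.152| turn [0.2622 0.027  0.6214] 38.7deg rows>= 4
t 14.22 tcp [0.4998 0.0292 0.2145] q [  4.9   8.9 -10.7 -26.1 -72.4   9.5] w 0.0558 F [ 0.8  1.9 -4. ]
  shift [ 0.1399 -0.1065  0.0008] |0.176| turn [0.3375 0.0094 0.775 ] 48.4deg rows>= 5
```

View pics/wrist10.png

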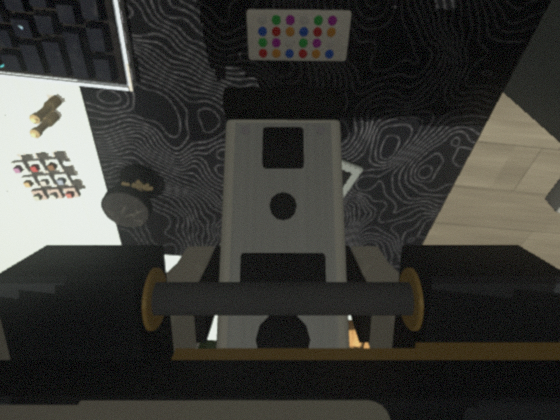

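```bash
python3 -m inch '[{"tx":0.027,"ty":-0.028,"tz":0.006,"ax":0.048,"ay":0.013,"az":0.153,"gripper":0.04},{"tx":0.052,"ty":-0.058,"tz":0.007,"ax":0.117,"ay":0.028,"az":0.31,"gripper":0.04},{"tx":0.086,"ty":-0.083,"tz":0.009,"ax":0.188,"ay":0.033,"az":0.466,"gripper":0.04},{"tx":0.115,"ty":-0.099,"tz":0.007,"ax":0.262,"ay":0.027,"az":0.621,"gripper":0.04},{"tx":0.14,"ty":-0.107,"tz":0.001,"ax":0.337,"ay":0.009,"az":0.775,"gripper":0.04}]'
python3 - <<'E'
from plan import *
for p,h,t in [((.487,.209,.12),73.2,-30),((.487,.209,.0385),73.2,-30)]: delta(p,target(h,t))
E
```

```text
t: 14.95
position: [0.4813, 0.1851, 0.1319]
tcp_rot: [88.4, 73.1, -103.0]
force: [1.7, -0.8, -3.4]
gripper_width: 0.0557
t 14.95 tcp [0.4813 0.1851 0.1319] q [ 49.   17.6 -22.9   8.7 -64.8 -65.2] w 0.0557 F [ 1.7 -0.8 -3.4]
  shift [ 0.0227 -0.0227 -0.0002] |0.032| turn [ 0.0883 -0.0296  0.2274] 14.1deg rows>= 2
t 14.95 tcp [0.4813 0.1851 0.1319] q [ 49.   17.6 -22.9   8.7 -64.8 -65.2] w 0.0557 F [ 1.7 -0.8 -3.4]
  shift [ 0.1007 -0.0464 -0.0009] |0.111| turn [ 0.0883 -0.0296  0.2274] 14.1deg rows>= 2
```

```bash
python3 -m inch '[{"tx":0.011,"ty":-0.011,"tz":0,"ax":0.044,"ay":-0.015,"az":0.114,"gripper":0.04},{"tx":0.0227,"ty":-0.0227,"tz":0,"ax":0.088,"ay":-0.03,"az":0.227,"gripper":0.04},{"tx":0.0227,"ty":-0.0227,"tz":0,"ax":0.088,"ay":-0.03,"az":0.227,"gripper":0.04}]'
python3 - <<'E'
from plan import *
for p,h,t in [((.487,.209,.12),73.2,-30.3),((.487,.209,.0385),73.2,-30.3)]: delta(p,target(h,t))
s=manip.state();c=wcam(s);C=Rm(s)
G=s['position']-.019*C[:,0]
T0=target(101.6,59.7);u=np.array([np.cos(np.radians(101.6)),np.sin(np.radians(101.6)),0])
X=C@T0.T@np.array([0,0,-1.]);Z=C@T0.T@(-u);W=C[:,2]
print('own x',X.round(3),'own z',Z.round(3))
M=G+.0197*X-.0087*Z
print('mid',M.round(4))
cs=[M+sx*.07*X+sz*.021*Z+sy*.028*W for sz in(-1,1) for sy in (-1,1) for sx in (-1,1)]
overlay(c,cs,'ov11')
for l in ('key_bar','key_small','key_square','key_round','charging_pad'):
  for d in manip.boxes_of(c,l)[:1]: print(l,round(d['confidence'],2),cw(c,d['centre']).round(3),np.round(w2px(c,cw(c,d['centre']))))
c=manip.capture('scene');save(c,'scene11')
E
```

```text
t: 15.32
position: [0.4837, 0.1993, 0.0992]
tcp_rot: [89.2, 59.8, -107.4]
force: [-0.9, -1.7, -3.2]
gripper_width: 0.0557
t 15.32 tcp [0.4837 0.1993 0.0992] q [ 51.7  28.  -17.3  10.8 -73.6 -74. ] w 0.0557 F [-0.9 -1.7 -3.2]
  shift [-0.0041  0.0016 -0.0003] |0.004| turn [0.0046 0.0054 0.0015] 0.4deg rows>= 1
t 15.32 tcp [0.4837 0.1993 0.0992] q [ 51.7  28.  -17.3  10.8 -73.6 -74. ] w 0.0557 F [-0.9 -1.7 -3.2]
  shift [ 0.0663 -0.0394 -0.0008] |0.077| turn [0.0046 0.0054 0.0015] 0.4deg rows>= 2
own x [-0.288 -0.958 -0.002] own z [ 0.006 -0.003  1.   ]
mid [0.4809 0.1896 0.1069]
key_bar 0.7 [0.484 0.207 0.128] [288. 278.]
key_small 0.57 [0.475 0.175 0.122] [286. 201.]
key_square 0.76 [0.469 0.151 0.126] [283. 146.]
key_round 0.66 [0.489 0.222 0.124] [286. 318.]
charging_pad 0.95 [0.503 0.155 0.006] [240. 227.]
```

View pics/ov11.png

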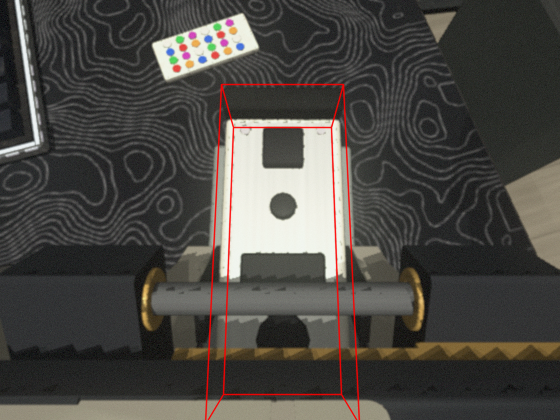

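View pics/scene11.png

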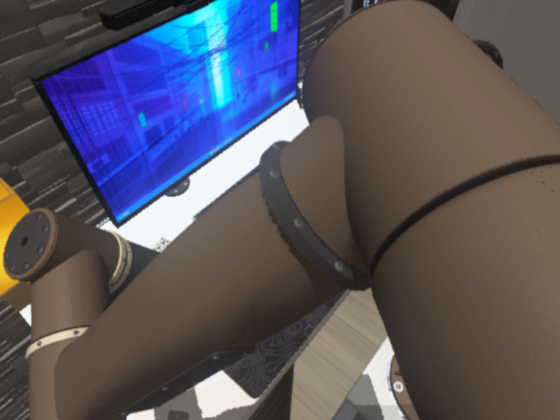

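The overlay fits, and the handset is level over the pad. Lowering.

```bash
python3 -m inch '[{"tx":0.015,"ty":-0.009,"tz":0,"ax":0.003,"ay":0.004,"az":0,"gripper":0.04},{"tx":0.03,"ty":-0.0175,"tz":0,"ax":0.003,"ay":0.004,"az":0,"gripper":0.04},{"tx":0.045,"ty":-0.026,"tz":0,"ax":0.003,"ay":0.004,"az":0,"gripper":0.04},{"tx":0.057,"ty":-0.033,"tz":0,"ax":0.003,"ay":0.004,"az":0,"gripper":0.04},{"tx":0.0585,"ty":-0.034,"tz":0,"ax":0.003,"ay":0.004,"az":0,"gripper":0.04}]'
python3 - <<'E'
from plan import *
for p,h,t in [((.487,.209,.0385),73.2,-30.3)]: delta(p,target(h,t))
E
```

```text
t: 16.3
position: [0.484, 0.1986, 0.034]
tcp_rot: [90.1, 60.0, -106.8]
force: [-0.4, 0.5, -3.5]
gripper_width: 0.056
t 16.30 tcp [0.484  0.1986 0.034 ] q [ 51.7  32.2 -20.6  11.6 -65.8 -76. ] w 0.0560 F [-0.4  0.5 -3.5]
  shift [ 0.0097 -0.007   0.0002] |0.012| turn [-0.0005 -0.0004  0.006 ] 0.3deg rows>= 1
```

```bash
python3 -m inch '[{"tx":0.003,"ty":-0.002,"tz":0,"ax":0,"ay":0,"az":0.005,"gripper":0.04},{"tx":0.006,"ty":-0.004,"tz":0,"ax":0,"ay":0,"az":0.005,"gripper":0.04},{"tx":0.0075,"ty":-0.005,"tz":0,"ax":0,"ay":0,"az":0.005,"gripper":0.04},{"tx":0.0085,"ty":-0.0055,"tz":0,"ax":0,"ay":0,"az":0.005,"gripper":0.04}]'; python3 -m inch '[{"tx":0.001,"ty":-0.0006,"tz":0,"ax":0,"ay":0,"az":0,"gripper":0.04},{"tx":0.002,"ty":-0.0012,"tz":0,"ax":0,"ay":0,"az":0,"gripper":0.04}]'
```

```text
t: 16.8
position: [0.4848, 0.1998, 0.0253]
tcp_rot: [90.2, 59.9, -106.6]
force: [-0.9, -0.8, -2.9]
gripper_width: 0.0557
t: 17.05
position: [0.4848, 0.1998, 0.023]
tcp_rot: [90.2, 59.9, -106.6]
force: [-0.4, 2.0, 2.8]
gripper_width: 0.0558
```

```bash
python3 -m inch '[{"tx":0.0006,"ty":-0.0004,"tz":0,"ax":0,"ay":0,"az":0,"gripper":0.04},{"tx":0.0006,"ty":-0.0004,"tz":0,"ax":0,"ay":0,"az":0,"gripper":0.06},{"tx":0.0006,"ty":-0.0004,"tz":0,"ax":0,"ay":0,"az":0,"gripper":0.075},{"tx":0.0006,"ty":-0.0004,"tz":0,"ax":0,"ay":0,"az":0,"gripper":0.087},{"tx":0.0006,"ty":-0.0004,"tz":0,"ax":0,"ay":0,"az":0,"gripper":0.087}]'
python3 -m inch '[{"tx":-0.03,"ty":0,"tz":0,"ax":0,"ay":0,"az":0,"gripper":0.087},{"tx":-0.06,"ty":0,"tz":0,"ax":0,"ay":0,"az":0,"gripper":0.087},{"tx":-0.1,"ty":0,"tz":0,"ax":0,"ay":0,"az":-0.1,"gripper":0.087},{"tx":-0.15,"ty":0,"tz":0,"ax":0,"ay":0,"az":-0.25,"gripper":0.087},{"tx":-0.18,"ty":0,"tz":0,"ax":0,"ay":0,"az":-0.42,"gripper":0.087}]'
python3 - <<'E'
from plan import *
s=manip.state();c=wcam(s,'wrist12');print(s['position'],s['q'].round(1))
for l in ('handset','charging_pad','key_bar','key_small','key_square','key_round'):
  for d in manip.boxes_of(c,l)[:1]: print(l,round(d['confidence'],2),cw(c,d['centre']).round(4),np.round(w2px(c,cw(c,d['centre']))))
E
```

```text
t: 17.68
position: [0.4847, 0.1997, 0.0222]
tcp_rot: [90.2, 59.9, -106.7]
force: [0.5, -0.0, -0.5]
gripper_width: 0.0839
t: 18.3
position: [0.5118, 0.2884, 0.1803]
tcp_rot: [92.1, 84.4, -104.6]
force: [0.6, -0.6, -0.2]
gripper_width: 0.0871
[0.51179269 0.28839488 0.18028155] [ 50.1  16.8 -12.3   2.6 -66.  -68. ]
handset 0.74 [0.483  0.1919 0.0388] [283.  90.]
charging_pad 0.61 [0.4961 0.2092 0.0083] [274. 117.]
key_bar 0.64 [0.4853 0.207  0.0482] [285. 107.]
key_small 0.56 [0.4792 0.175  0.0465] [281.  65.]
key_square 0.64 [0.4702 0.153  0.0475] [284.  33.]
key_round 0.95 [0.4934 0.2268 0.0474] [283. 134.]
```

View pics/wrist12.png

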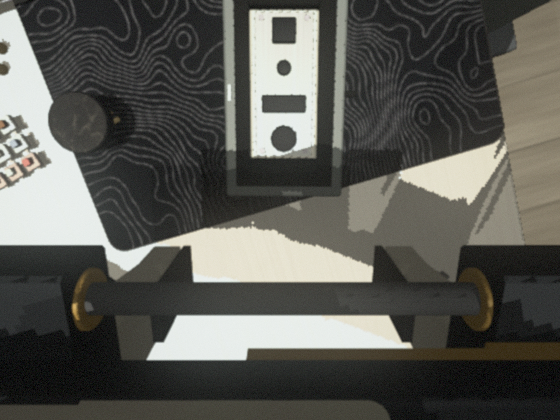

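The handset lies face up along the middle of the pad. The keys show at square (284,30), small (284,67), bar (284,104) and round (284,138) px, and their positions agree with the model to about 4 mm. Now I'll shut the fingers, point the tool down, and go above the bar key.

```bash
python3 - <<'E'
from plan import *
for p in [(.4849,.2027,.10),(.4849,.2027,.060)]: delta(p,target(73.2,0),False)
c=manip.capture('top')
for l in ('handset','charging_pad'):
    for d in manip.trace(c,l)[:2]:
        ys,xs=np.nonzero(d['region']);z=.05 if l=='handset' else .008
        P=np.array([px2w(c,u,v,z)[:2] for u,v in zip(xs,ys)],np.float32);print(l,d['confidence'],cv2.minAreaRect(P))
E
```

```text
t 18.65 tcp [0.5101 0.2859 0.1765] q [ 50.1  17.1 -12.6   2.7 -66.1 -68.1] w 0.0872 F [-0.  -0.5  0.1]
  shift [0.0855 0.0781 0.0001] |0.116| turn [-0.     -0.0004 -0.1085] 6.2deg rows>= 2
t 18.65 tcp [0.5101 0.2859 0.1765] q [ 50.1  17.1 -12.6   2.7 -66.1 -68.1] w 0.0872 F [-0.  -0.5  0.1]
  shift [1.253e-01 7.380e-02 1.000e-04] |0.145| turn [-0.     -0.0004 -0.1085] 6.2deg rows>= 3
handset 0.7 ((0.5160730481147766, -0.32923993468284607), (0.04027099907398224, 0.10405813902616501), 13.96444034576416)
handset 0.64 ((0.48014041781425476, 0.18504956364631653), (0.1463165134191513, 0.05688774585723877), 73.50882720947266)
charging_pad 0.97 ((0.4792487621307373, 0.18969199061393738), (0.19156117737293243, 0.1162433996796608), 72.7071762084961)
```

```bash
python3 -m inch '[{"tx":0.01,"ty":0.03,"tz":0,"ax":0,"ay":0,"az":-0.05,"gripper":0.04},{"tx":0.05,"ty":0.06,"tz":0,"ax":0,"ay":0,"az":-0.108,"gripper":0.0},{"tx":0.085,"ty":0.078,"tz":0,"ax":0,"ay":0,"az":-0.108,"gripper":0.0},{"tx":0.085,"ty":0.078,"tz":0,"ax":0,"ay":0,"az":-0.108,"gripper":0.0},{"tx":0.085,"ty":0.078,"tz":0,"ax":0,"ay":0,"az":-0.108,"gripper":0.0}]'
python3 - <<'E'
from plan import *
for p in [(.4849,.2027,.060)]: delta(p,target(73.2,0),False)
s=manip.state();c=wcam(s,'wrist13')
for l in ('key_bar','key_small','key_square','key_round'):
  for d in manip.boxes_of(c,l)[:1]: print(l,round(d['confidence'],2),cw(c,d['centre']).round(4),np.round(w2px(c,cw(c,d['centre']))))
print(np.round(w2px(c,s['position'])))
c=manip.capture('scene');save(c,'scene13')
E
```

```text
t: 19.42
position: [0.4865, 0.2041, 0.1018]
tcp_rot: [-132.2, 89.8, 31.0]
force: [0.6, -0.2, 0.0]
gripper_width: 0.0424
t 19.43 tcp [0.4865 0.2041 0.1018] q [ 44.1  13.5 -27.5   0.1 -48.8 -60.9] w 0.0424 F [ 0.6 -0.2  0. ]
  shift [0.0418 0.0019 0.0012] |0.042| turn [ 0.0005 -0.0021  0.0023] 0.2deg rows>= 1
key_bar 0.8 [0.4836 0.2067 0.0475] [288. 230.]
key_small 0.71 [0.4755 0.1725 0.0429] [285. 173.]
key_square 0.58 [0.4694 0.1521 0.0464] [285. 139.]
key_round 0.67 [0.4922 0.2258 0.0468] [284. 259.]
[282. 264.]
```

View pics/wrist13.png

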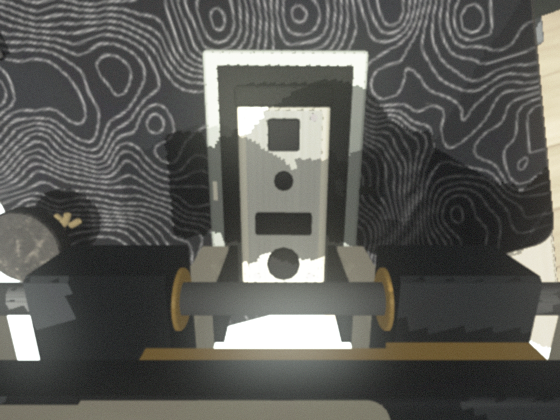

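View pics/scene13.png

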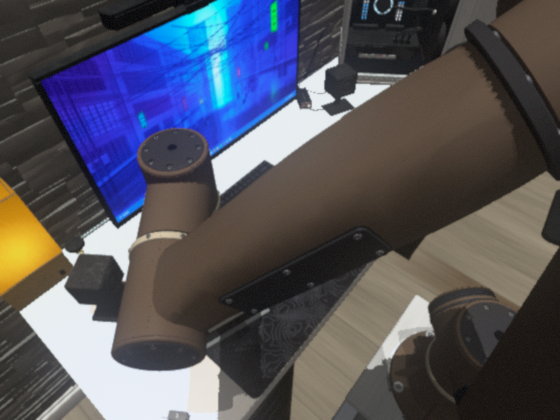

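```bash
python3 -m inch '[{"tx":0.01,"ty":0.002,"tz":0.001,"ax":0,"ay":-0.002,"az":0.002,"gripper":0.0},{"tx":0.02,"ty":0.002,"tz":0.001,"ax":0,"ay":-0.002,"az":0.002,"gripper":0.0},{"tx":0.03,"ty":0.002,"tz":0.001,"ax":0,"ay":-0.002,"az":0.002,"gripper":0.0},{"tx":0.03,"ty":0.002,"tz":0.001,"ax":0,"ay":-0.002,"az":0.002,"gripper":0.0},{"tx":0.03,"ty":0.002,"tz":0.001,"ax":0,"ay":-0.002,"az":0.002,"gripper":0.0}]'
python3 - <<'E'
from plan import *
s=manip.state();c=wcam(s,'wrist14');
im=cv2.cvtColor(c['img'],cv2.COLOR_RGB2BGR)
for p in [(.4849,.2027,.050)]: delta(p,target(73.2,0),False)
g=c['img'].mean(2)
# dark blobs on white body
m=((g<60)).astype(np.uint8);n,lab,st,ce=cv2.connectedComponentsWithStats(m)
for i in range(1,n):
    if 60<st[i,4]<4000 and 200<ce[i,0]<360 and ce[i,1]<300: print(st[i],ce[i].round(1),px2w(c,*ce[i],.046).round(4))
E
```

```text
t: 20.35
position: [0.4843, 0.2019, 0.0716]
tcp_rot: [-44.2, 90.0, 119.0]
force: [0.4, -0.1, -0.6]
gripper_width: 0.0004
t 20.40 tcp [0.4844 0.202  0.0718] q [ 44.   15.6 -29.6  -0.  -44.9 -60.8] w 0.0005 F [-0.   0.1  0.1]
  shift [ 0.0218 -0.0008 -0.0003] |0.022| turn [0.     0.0002 0.0008] 0.0deg rows>= 1
[271 187  20  21 282] [280.4 197.7] [0.4775 0.1761 0.046 ]
```

View pics/wrist14.png

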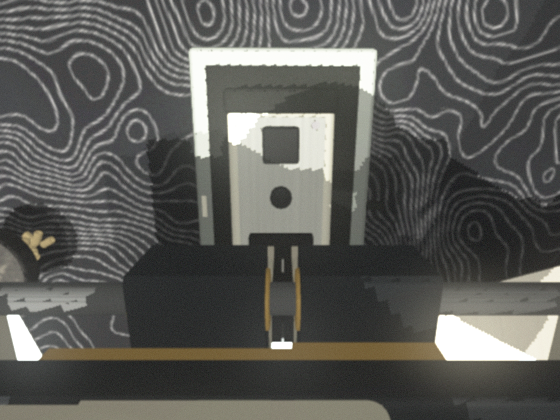

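The small key measures (0.4775,0.1761), which is 1 mm from the model. Pressing the bar key in steps.

```bash
python3 -m inch '[{"tx":0.008,"ty":-0.0008,"tz":0,"ax":0,"ay":0,"az":0,"gripper":0.0},{"tx":0.016,"ty":-0.0008,"tz":0,"ax":0,"ay":0,"az":0,"gripper":0.0},{"tx":0.022,"ty":-0.0008,"tz":0,"ax":0,"ay":0,"az":0,"gripper":0.0},{"tx":0.022,"ty":-0.0008,"tz":0,"ax":0,"ay":0,"az":0,"gripper":0.0}]'; python3 -m inch '[{"tx":0.0015,"ty":0,"tz":0,"ax":0,"ay":0,"az":0,"gripper":0.0},{"tx":0.003,"ty":0,"tz":0,"ax":0,"ay":0,"az":0,"gripper":0.0}]';python3 -m inch '[{"tx":0.001,"ty":0,"tz":0,"ax":0,"ay":0,"az":0,"gripper":0.0},{"tx":0.002,"ty":0,"tz":0,"ax":0,"ay":0,"az":0,"gripper":0.0}]'
```

```text
t: 20.9
position: [0.4841, 0.2023, 0.0489]
tcp_rot: [26.7, 89.9, -170.1]
force: [-0.4, 0.0, 0.2]
gripper_width: 0.0004
t: 21.15
position: [0.4846, 0.2028, 0.0467]
tcp_rot: [-80.0, 89.9, 83.2]
force: [0.5, 0.6, -0.2]
gripper_width: 0.0004
t: 21.4
position: [0.4846, 0.2027, 0.0448]
tcp_rot: [-80.0, 89.9, 83.2]
force: [-0.8, 0.0, 2.4]
gripper_width: 0.0004
```

Contact at about z=0.046, as expected. Pressing on.

```bash
python3 -m inch '[{"tx":0.0008,"ty":0,"tz":0,"ax":0,"ay":0,"az":0,"gripper":0.0},{"tx":0.0015,"ty":0,"tz":0,"ax":0,"ay":0,"az":0,"gripper":0.0}]';python3 -m inch '[{"tx":0.0005,"ty":0,"tz":0,"ax":0,"ay":0,"az":0,"gripper":0.0},{"tx":0.001,"ty":0,"tz":0,"ax":0,"ay":0,"az":0,"gripper":0.0}]'
```

```text
t: 21.65
position: [0.4846, 0.2027, 0.0432]
tcp_rot: [-76.9, 89.9, 86.3]
force: [-0.9, -0.5, 3.8]
gripper_width: 0.0006
t: 21.9
position: [0.4846, 0.2027, 0.0422]
tcp_rot: [-74.2, 90.0, 89.0]
force: [-1.9, -0.0, 9.0]
gripper_width: 0.0004
```

The force reached 9 N, so the bar key is at its stop. Lifting and going to the large round key.

```bash
python3 -m inch '[{"tx":-0.01,"ty":0,"tz":0,"ax":0,"ay":0,"az":0,"gripper":0.0},{"tx":-0.025,"ty":0,"tz":0,"ax":0,"ay":0,"az":0,"gripper":0.0},{"tx":-0.025,"ty":0,"tz":0,"ax":0,"ay":0,"az":0,"gripper":0.0}]'
python3 - <<'E'
from plan import *
for p in [(.493,.2295,.050)]: delta(p,target(73.2,0),False)
c=wcam(name='wrist15')
E
```

```text
t: 22.28
position: [0.4851, 0.2032, 0.0686]
tcp_rot: [-108.7, 89.8, 54.5]
force: [-0.0, 0.5, -0.0]
gripper_width: 0.0003
t 22.27 tcp [0.4851 0.2032 0.0686] q [ 44.1  15.8 -29.7  -0.  -44.3 -60.9] w 0.0003 F [-0.   0.5 -0. ]
  shift [ 0.0187 -0.0274  0.0001] |0.033| turn [ 0.     -0.001   0.0028] 0.2deg rows>= 1
```

View pics/wrist15.png

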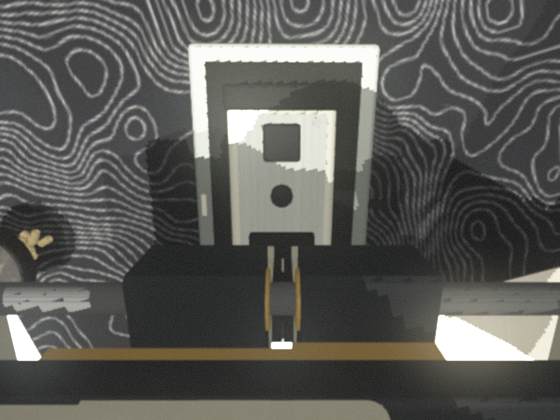

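The handset hasn't moved; the small key is still at (281,195).

```bash
python3 -m inch '[{"tx":0,"ty":-0.015,"tz":0,"ax":0,"ay":0,"az":0.002,"gripper":0.0},{"tx":0,"ty":-0.0274,"tz":0,"ax":0,"ay":-0.001,"az":0.003,"gripper":0.0},{"tx":0.01,"ty":-0.0274,"tz":0,"ax":0,"ay":-0.001,"az":0.003,"gripper":0.0},{"tx":0.018,"ty":-0.0274,"tz":0,"ax":0,"ay":-0.001,"az":0.003,"gripper":0.0},{"tx":0.0195,"ty":-0.0274,"tz":0,"ax":0,"ay":-0.001,"az":0.003,"gripper":0.0}]'; python3 -m inch '[{"tx":0.0015,"ty":0,"tz":0,"ax":0,"ay":0,"az":0,"gripper":0.0},{"tx":0.003,"ty":0,"tz":0,"ax":0,"ay":0,"az":0,"gripper":0.0}]';python3 -m inch '[{"tx":0.001,"ty":0,"tz":0,"ax":0,"ay":0,"az":0,"gripper":0.0},{"tx":0.002,"ty":0,"tz":0,"ax":0,"ay":0,"az":0,"gripper":0.0}]'
```

```text
t: 22.95
position: [0.4916, 0.2281, 0.0464]
tcp_rot: [59.2, 89.7, -137.7]
force: [-0.5, -0.1, 1.0]
gripper_width: 0.0002
t: 23.2
position: [0.4923, 0.2286, 0.0447]
tcp_rot: [61.1, 89.8, -135.8]
force: [-2.6, -1.2, 2.5]
gripper_width: 0.0007
t: 23.45
position: [0.4923, 0.2286, 0.0428]
tcp_rot: [61.9, 89.8, -134.9]
force: [-1.7, -1.7, 3.7]
gripper_width: 0.0002
```

```bash
python3 -m inch '[{"tx":0.0005,"ty":0,"tz":0,"ax":0,"ay":0,"az":0,"gripper":0.0},{"tx":0.001,"ty":0,"tz":0,"ax":0,"ay":0,"az":0,"gripper":0.0}]'
```

```text
t: 23.7
position: [0.4924, 0.2286, 0.0422]
tcp_rot: [65.4, 89.8, -131.4]
force: [-4.3, -2.8, 14.0]
gripper_width: 0.0008
```

The force reached 14 N, so the round key is at its stop. Lifting clear, then over the small key at a safe height to the square key.

```bash
python3 -m inch '[{"tx":-0.01,"ty":0,"tz":0,"ax":0,"ay":0,"az":0,"gripper":0.0},{"tx":-0.03,"ty":0,"tz":0,"ax":0,"ay":0,"az":0,"gripper":0.0},{"tx":-0.03,"ty":0.025,"tz":0,"ax":0,"ay":0,"az":0,"gripper":0.0},{"tx":-0.03,"ty":0.055,"tz":0,"ax":0,"ay":0,"az":0,"gripper":0.0},{"tx":-0.03,"ty":0.055,"tz":0,"ax":0,"ay":0,"az":0,"gripper":0.0}]'
python3 - <<'E'
from plan import *
for p in [(.4694,.1509,.050)]: delta(p,target(73.2,0),False)
c=wcam(name='wrist16')
E
```

```text
t: 24.32
position: [0.4753, 0.1742, 0.0716]
tcp_rot: [50.0, 89.8, -146.9]
force: [0.2, 0.4, 0.4]
gripper_width: 0.0003
t 24.32 tcp [0.4753 0.1742 0.0716] q [ 42.4  14.1 -31.7  -0.  -44.4 -59.3] w 0.0003 F [0.2 0.4 0.4]
  shift [ 0.0216  0.024  -0.0012] |0.032| turn [-0.002   0.0022 -0.0026] 0.2deg rows>= 1
```

View pics/wrist16.png

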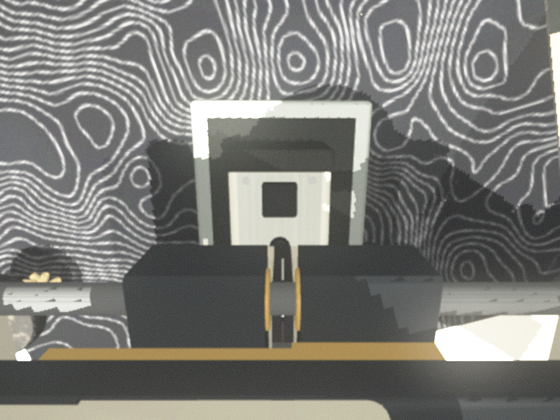

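```bash
python3 - <<'E'
from plan import *
c=wcam();print(px2w(c,280,199,.046))
E
python3 -m inch '[{"tx":0,"ty":0.012,"tz":-0.0012,"ax":-0.002,"ay":0.002,"az":-0.003,"gripper":0.0},{"tx":0,"ty":0.024,"tz":-0.0012,"ax":-0.002,"ay":0.002,"az":-0.003,"gripper":0.0},{"tx":0,"ty":0.024,"tz":-0.0012,"ax":-0.002,"ay":0.002,"az":-0.003,"gripper":0.0}]'
python3 - <<'E'
from plan import *
for p in [(.4694,.1509,.050)]: delta(p,target(73.2,0),False)
E
```

```text
[0.46968799 0.1501566  0.046     ]
t: 24.8
position: [0.4702, 0.152, 0.0717]
tcp_rot: [-131.9, 90.0, 31.4]
force: [-0.5, 0.5, 0.0]
gripper_width: 0.0001
t 24.80 tcp [0.4702 0.152  0.0717] q [ 40.8  13.  -33.3   0.  -43.7 -57.5] w 0.0001 F [-0.5  0.5  0. ]
  shift [0.0217 0.0013 0.0005] |0.022| turn [ 0.0011 -0.0002  0.0002] 0.1deg rows>= 1
```

The square key measures (0.4697,0.1502), and the tool is over it at (0.470,0.152). Pressing.

```bash
python3 -m inch '[{"tx":0.01,"ty":0.001,"tz":0,"ax":0,"ay":0,"az":0,"gripper":0.0},{"tx":0.02,"ty":0.001,"tz":0,"ax":0,"ay":0,"az":0,"gripper":0.0},{"tx":0.0245,"ty":0.001,"tz":0,"ax":0,"ay":0,"az":0,"gripper":0.0},{"tx":0.026,"ty":0.001,"tz":0,"ax":0,"ay":0,"az":0,"gripper":0.0},{"tx":0.027,"ty":0.001,"tz":0,"ax":0,"ay":0,"az":0,"gripper":0.0}]'; python3 -m inch '[{"tx":0.001,"ty":0,"tz":0,"ax":0,"ay":0,"az":0,"gripper":0.0},{"tx":0.0018,"ty":0,"tz":0,"ax":0,"ay":0,"az":0,"gripper":0.0}]';python3 -m inch '[{"tx":0.0005,"ty":0,"tz":0,"ax":0,"ay":0,"az":0,"gripper":0.0},{"tx":0.001,"ty":0,"tz":0,"ax":0,"ay":0,"az":0,"gripper":0.0}]'
```

```text
t: 25.42
position: [0.4702, 0.1519, 0.0447]
tcp_rot: [157.6, 90.0, -39.1]
force: [-1.6, -0.5, 2.3]
gripper_width: 0.0005
t: 25.68
position: [0.4704, 0.1519, 0.0431]
tcp_rot: [-133.0, 90.0, 30.3]
force: [-2.9, -1.5, 4.3]
gripper_width: 0.0
t: 25.92
position: [0.4704, 0.152, 0.0422]
tcp_rot: [-139.1, 90.0, 24.2]
force: [-4.9, -1.2, 10.3]
gripper_width: 0.0006
```

The force reached 10 N, so the square key is at its stop. Retreating and checking.

```bash
python3 -m inch '[{"tx":-0.01,"ty":0,"tz":0,"ax":0,"ay":0,"az":0,"gripper":0.0},{"tx":-0.05,"ty":0,"tz":0,"ax":0,"ay":0,"az":0,"gripper":0.0},{"tx":-0.1,"ty":-0.03,"tz":0,"ax":0,"ay":0,"az":0,"gripper":0.0},{"tx":-0.15,"ty":-0.08,"tz":0,"ax":0,"ay":0,"az":0,"gripper":0.0},{"tx":-0.18,"ty":-0.12,"tz":0,"ax":0,"ay":0,"az":0,"gripper":0.0}]'
python3 - <<'E'
from plan import *
s=manip.state();c=wcam(s,'wrist17');print(s['position'])
for l in ('handset','charging_pad','key_bar','key_small','key_square','key_round'):
  for d in manip.boxes_of(c,l)[:1]: print(l,round(d['confidence'],2),cw(c,d['centre']).round(4),np.round(w2px(c,cw(c,d['centre']))))
c=manip.capture('top');save(c,'top17')
for l in ('mouse','led_remote','parts_jar','earbud_case','charging_pad','handset'):
  for d in manip.boxes_of(c,l)[:2]: print(l,round(d['confidence'],2),cw(c,d['centre']).round(4))
E
```

```text
t: 26.55
position: [0.5057, 0.2684, 0.2254]
tcp_rot: [-123.4, 89.7, 39.9]
force: [1.1, 1.3, -1.2]
gripper_width: 0.0004
[0.50567467 0.2683731  0.22539154]
handset 0.55 [0.481  0.1844 0.0418] [282.  89.]
charging_pad 0.58 [0.4852 0.1941 0.0056] [281. 101.]
key_bar 0.68 [0.4837 0.2081 0.0485] [287. 116.]
key_small 0.32 [0.483  0.207  0.0515] [287. 114.]
key_square 0.93 [0.4715 0.1521 0.0486] [282.  47.]
key_round 0.71 [0.4913 0.2272 0.0463] [285. 138.]
mouse 0.71 [ 0.4209 -0.4657  0.0283]
mouse 0.15 [0.4663 0.1479 0.0471]
led_remote 0.79 [ 0.4918 -0.0115  0.0044]
led_remote 0.37 [ 0.6586 -0.4376  0.0253]
parts_jar 0.51 [0.6478 0.168  0.0501]
earbud_case 0.78 [ 0.6625 -0.434   0.0271]
charging_pad 0.89 [0.4704 0.1795 0.0113]
handset 0.91 [ 0.5195 -0.3392  0.0351]
handset 0.7 [0.4789 0.1867 0.0416]
```

View pics/wrist17.png

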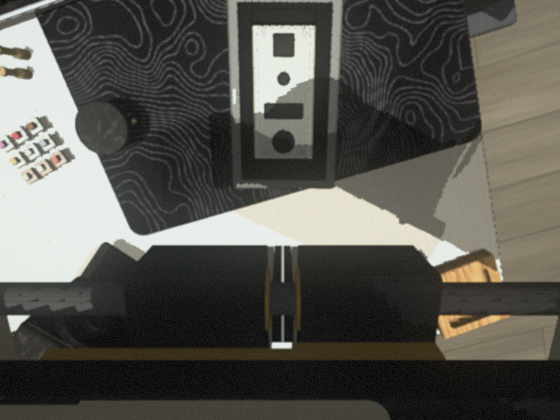

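View pics/top17.png

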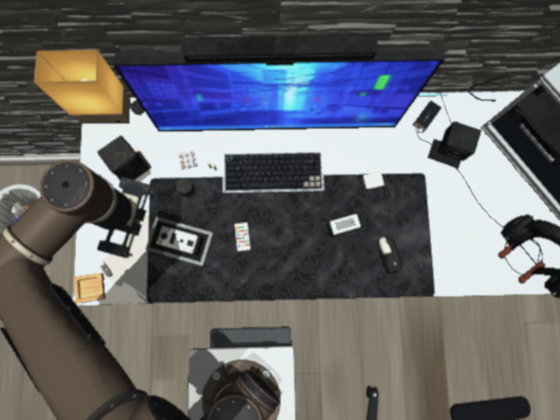

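The handset is centred on the pad, face up, at (180,240) px in the top view. The bystanders are where they were, and the arm is clear. Let it settle briefly, then hand in.

```bash
python3 -m inch '[{"tx":0,"ty":0,"tz":0,"ax":0,"ay":0,"az":0,"gripper":0.0},{"tx":0,"ty":0,"tz":0,"ax":0,"ay":0,"az":0,"gripper":0.0},{"tx":0,"ty":0,"tz":0,"ax":0,"ay":0,"az":0,"gripper":0.0}]'
python3 - <<'E'
from plant import manip
print(manip.close_job())
E
```

```text
t: 27.62
position: [0.5048, 0.2669, 0.2221]
tcp_rot: [-136.2, 89.9, 27.1]
force: [-0.4, -0.5, -0.3]
gripper_width: 0.0005
the job is handed in; nothing more can be done
None
```

The job is handed in, at 27.6 s of the 72 s allowed; the system gave no verdict. I turned the 140 mm handset over in two quarter turns. I stood it on its end on the mat, then laid it face up on the pad, lowering it to contact before letting go each time. Then I pressed the bar, large round and square keys in that order, each until the force rose to 9–14 N, which is past the roughly 4 N they need to go fully down.

**Last checks:**
- **Handset:** the final wrist and top pictures show it face up, within about 5 mm of the pad's centre and in line with it.
- **Arm and bystanders:** the arm is clear of everything. The mouse, remote and jar still read within about 4 mm of their first positions, and the case within about 14 mm, with its two readings coming from different cameras.
- **Small round key:** I kept the fingertips off it, but key travel can't be read, so the pictures and forces are the only evidence.

**Readings that disagreed:**
- The last top view put the pad's centre about 15 mm from earlier readings. The pad is fixed and was partly covered by the handset, so I trusted the earlier outline.
- In the last picture the key finder placed the small key on top of the bar key, with a low confidence of 0.32.
- During the first turn, joint 3 reached its limit, so I moved outward to x = 0.53 m and finished the turn there.

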